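# Load the delivery caddy, last drop first

## Robot

A 7-joint arm with a two-finger parallel gripper is mounted at the origin on the work surface. World frame = base frame: x ahead of the robot, y to its left, z up, the work surface at z = 0. Lengths are in mm, angles in rad, forces in N, time in s.
With the tool pointing down it reaches from about 400 to 925 mm from the base axis. Payload 4.1 kg.
Tool frame: the origin (TCP) lies at the centre of the arm's flange, where the gripper is bolted on; the fingertips stand 173 mm ahead of it and the grasp point (between the pads) lies 155 mm ahead of it; z points along the fingers, y is the direction in which the jaws open and shut (so a half turn about z gives the same grasp; the last joint's range is limited). The gripper opens to 85 mm and grips with 20 to 120 N. Pads are 22 mm wide; open, the fingers measure 114 mm over their backs; the gripper's body (76 mm by 85 mm) begins 54 mm behind the grasp point. The pads swing forward as they close: fully open they stand 13 mm farther back than shut.
Start: joints at [1.225, 0.398, 0.045, 1.537, -0.019, 1.207, -0.051], TCP at [158.829, -630.31, 404.747] pointing down, gripper open.
Joint ranges: [-2.82, 2.82], [-0.49, 2.23], [-1.37, 1.46], [0, 2.46], [-1.36, 4.5], [0.23, 2], [-2.94, 2.94]. Speed limits (rad/s): [2.57, 2.57, 3.14, 3.14, 3.14, 3.14, 3.14].

## Interface

Orientations are given as a unit quaternion [w, x, y, z].
In Python, from station import state, get_image, camera_info, finish_job gives the robot as it stands.
- The arm moves only by the tool step_arm, never from a script. Its argument "motion" is a list that holds one entry, the list of rows, each a list of 7 numbers: the shift along the tool's x, y, z in mm, then the turn, a rotation vector about the tool's x, y, z in degrees, then the opening, from 0 (shut) to 1 (fully open). In form: [[[tx, ty, tz, ax, ay, az, grip], ...]]. A call has 1 to 12 rows; each row shifts and turns the pose as measured when the row begins, along the tool's axes as they then stand; what a row does not reach is not made up. A row lasts 1/8 s, in which the tool goes at most 62.5 mm and 10.7 degrees, less where a joint would pass 70% of its speed; a pose out of reach is approached as far as the arm can. A call with a gripper value outside its range is refused whole. The fingers move at their own pace and stop on an object; the grip force is fixed at half the most. Time passes only in rows, so rows that do not move let the fingers close. It gives the time, the measured TCP pose, the force and the opening at its end, in the units of the state.
- state(): the state, without advancing time (a new reading comes with each control period).
- get_image(name): name is "scene" or "top"; returns (picture, depth): 420x560x3 uint8, red, green, blue; 420x560 float32, mm along the optical axis (not along the pixel's ray), 0 where there is no reading.
- camera_info(name): a dict with "intrinsics" (3x3 intrinsics, pixels), "rvec" (rotation vector, rad) and "tvec" (3), from world to camera coordinates, as OpenCV has them. Camera axes: x right, y down, z forward; pixel columns grow to the right and rows downward; lengths in mm; the calibration is good to about 2 mm. A picture is of the moment at which its call begins. camera_info takes no time and is no camera call.
- finish_job(): hands the job in, once; it reports no verdict.
The state is a dict: "time_s": time; "q": joint angles; "qd": joint speeds; "joint_efforts": joint torques, N m; "ee_pos": TCP position; "tcp_rot": TCP orientation; "ft_force": force on the tool from outside, world axes, zero at the start; "ft_torque": the same for the moment, N m; "opening": finger opening in mm.
Only numpy, scipy, OpenCV 4.12 (cv2) and the standard library are available. Lean on these libraries where they do the work, as an engineer would, in place of code of your own. Each camera call takes 0.05 s, during which the arm holds its last target.

## Task

The four parts boxes on the staging rack stand in delivery order, the first drop beside the yellow post. Load them one at a time into the grey caddy, last drop first: the box farthest from the yellow post goes into the pocket next to the black handle, then the next box of the row into the next pocket, and so on until the first drop's box fills the pocket farthest from the handle. Keep every box upright all the way and leave each standing flat on the floor of its pocket, let go.

Things in the scene. Friction and masses are not known exactly. Their poses are not given: they have to be found in the camera images.
- box_red: loose red plastic parts box with a flat lid, about 0.25 kg: 52 mm along its x, 48 mm along its y, 62 mm tall, plus a black bar 8 mm tall, 10 mm wide and 36 mm long (along y) on top of the lid. Origin: centre of its underside, z up. It starts upright on the card of its own colour with its x across the row; its two faces across x (52 mm apart) are free, while along y its neighbours in the row are 22 mm away
- box_blue: loose blue plastic parts box with a flat lid, about 0.25 kg: 52 mm along its x, 48 mm along its y, 62 mm tall, plus a black bar 8 mm tall, 10 mm wide and 36 mm long (along y) on top of the lid. Origin: centre of its underside, z up. It starts upright on the card of its own colour with its x across the row; its two faces across x (52 mm apart) are free, while along y its neighbours in the row are 22 mm away
- box_green: loose green plastic parts box with a flat lid, about 0.25 kg: 52 mm along its x, 48 mm along its y, 62 mm tall, plus a black bar 8 mm tall, 10 mm wide and 36 mm long (along y) on top of the lid. Origin: centre of its underside, z up. It starts upright on the card of its own colour with its x across the row; its two faces across x (52 mm apart) are free, while along y its neighbours in the row are 22 mm away
- box_white: loose white plastic parts box with a flat lid, about 0.25 kg: 52 mm along its x, 48 mm along its y, 62 mm tall, plus a black bar 8 mm tall, 10 mm wide and 36 mm long (along y) on top of the lid. Origin: centre of its underside, z up. It starts upright on the card of its own colour with its x across the row; its two faces across x (52 mm apart) are free, while along y its neighbours in the row are 22 mm away
- card_red: red plastic drop card, 96 mm (x, across the row) by 58 mm (y, along the row), 2 mm thick, fixed on the staging rack under the red box and never moving in a run. Origin: centre of its underside, 30 mm above the table. The four cards lie in one straight row, 70 mm from centre to centre. The rack is a fixed low deck 114 mm by 345 mm, its top 30 mm above the table, with orange long edges
- card_blue: blue plastic drop card, 96 mm (x, across the row) by 58 mm (y, along the row), 2 mm thick, fixed on the staging rack under the blue box and never moving in a run. Origin: centre of its underside, 30 mm above the table. The four cards lie in one straight row, 70 mm from centre to centre. The rack is a fixed low deck 114 mm by 345 mm, its top 30 mm above the table, with orange long edges
- card_green: green plastic drop card, 96 mm (x, across the row) by 58 mm (y, along the row), 2 mm thick, fixed on the staging rack under the green box and never moving in a run. Origin: centre of its underside, 30 mm above the table. The four cards lie in one straight row, 70 mm from centre to centre. The rack is a fixed low deck 114 mm by 345 mm, its top 30 mm above the table, with orange long edges
- card_white: white plastic drop card, 96 mm (x, across the row) by 58 mm (y, along the row), 2 mm thick, fixed on the staging rack under the white box and never moving in a run. Origin: centre of its underside, 30 mm above the table. The four cards lie in one straight row, 70 mm from centre to centre. The rack is a fixed low deck 114 mm by 345 mm, its top 30 mm above the table, with orange long edges
- first_post: yellow post, 24 mm in diameter and 52 mm tall, fixed on the deck of the staging rack at one end of the row, in line with the cards, 50 mm beyond the centre of the end card: it marks the first drop. The other end has a like post in dark steel. Origin: centre of its foot, 30 mm above the table
- caddy: fixed light grey caddy, four open pockets along its y, at y = +105, +35, -35, -105 mm, x = 0; each 76 mm (x) by 66 mm (y) inside, floor 6 mm above the table; walls 4 mm thick, those between pockets 34 mm above the table, the long sides only 18 mm. Black handle across its +y end: a bar 22 mm wide at y = +149 mm, top 80 mm above the table. Origin: centre of its underside, on the table, z up
Mind the look-alikes: they are no part of the job. What is shaped like the box_red but purple is not meant. What is shaped like the box_blue but purple is not meant.

How it is judged (in metres and radians):
On the way, in this order (a step that is already met when the one before it is completed fails the run):
1. the box of the last drop (farthest from the yellow post) rests in the pocket next to the handle (((horizontal distance between card_red and first_post between 0.222 and 0.3 m and x of box_red in the frame of caddy between -0.015 and 0.015 m and y of box_red in the frame of caddy between 0.093 and 0.117 m and z of box_red in the frame of caddy below 0.011 m) or (horizontal distance between card_blue and first_post between 0.222 and 0.3 m and x of box_blue in the frame of caddy between -0.015 and 0.015 m and y of box_blue in the frame of caddy between 0.093 and 0.117 m and z of box_blue in the frame of caddy below 0.011 m) or (horizontal distance between card_green and first_post between 0.222 and 0.3 m and x of box_green in the frame of caddy between -0.015 and 0.015 m and y of box_green in the frame of caddy between 0.093 and 0.117 m and z of box_green in the frame of caddy below 0.011 m) or (horizontal distance between card_white and first_post between 0.222 and 0.3 m and x of box_white in the frame of caddy between -0.015 and 0.015 m and y of box_white in the frame of caddy between 0.093 and 0.117 m and z of box_white in the frame of caddy below 0.011 m))), for 0.2 s.
2. the box of the third drop rests in the second pocket from the handle (((horizontal distance between card_red and first_post between 0.152 and 0.222 m and x of box_red in the frame of caddy between -0.015 and 0.015 m and y of box_red in the frame of caddy between 0.023 and 0.047 m and z of box_red in the frame of caddy below 0.011 m) or (horizontal distance between card_blue and first_post between 0.152 and 0.222 m and x of box_blue in the frame of caddy between -0.015 and 0.015 m and y of box_blue in the frame of caddy between 0.023 and 0.047 m and z of box_blue in the frame of caddy below 0.011 m) or (horizontal distance between card_green and first_post between 0.152 and 0.222 m and x of box_green in the frame of caddy between -0.015 and 0.015 m and y of box_green in the frame of caddy between 0.023 and 0.047 m and z of box_green in the frame of caddy below 0.011 m) or (horizontal distance between card_white and first_post between 0.152 and 0.222 m and x of box_white in the frame of caddy between -0.015 and 0.015 m and y of box_white in the frame of caddy between 0.023 and 0.047 m and z of box_white in the frame of caddy below 0.011 m))), for 0.2 s.
3. the box of the second drop rests in the third pocket from the handle (((horizontal distance between card_red and first_post between 0.082 and 0.152 m and x of box_red in the frame of caddy between -0.015 and 0.015 m and y of box_red in the frame of caddy between -0.047 and -0.023 m and z of box_red in the frame of caddy below 0.011 m) or (horizontal distance between card_blue and first_post between 0.082 and 0.152 m and x of box_blue in the frame of caddy between -0.015 and 0.015 m and y of box_blue in the frame of caddy between -0.047 and -0.023 m and z of box_blue in the frame of caddy below 0.011 m) or (horizontal distance between card_green and first_post between 0.082 and 0.152 m and x of box_green in the frame of caddy between -0.015 and 0.015 m and y of box_green in the frame of caddy between -0.047 and -0.023 m and z of box_green in the frame of caddy below 0.011 m) or (horizontal distance between card_white and first_post between 0.082 and 0.152 m and x of box_white in the frame of caddy between -0.015 and 0.015 m and y of box_white in the frame of caddy between -0.047 and -0.023 m and z of box_white in the frame of caddy below 0.011 m))), for 0.2 s.
4. the box of the first drop (next to the yellow post) rests in the pocket farthest from the handle (((horizontal distance between card_red and first_post between 0 and 0.082 m and x of box_red in the frame of caddy between -0.015 and 0.015 m and y of box_red in the frame of caddy between -0.117 and -0.093 m and z of box_red in the frame of caddy below 0.011 m) or (horizontal distance between card_blue and first_post between 0 and 0.082 m and x of box_blue in the frame of caddy between -0.015 and 0.015 m and y of box_blue in the frame of caddy between -0.117 and -0.093 m and z of box_blue in the frame of caddy below 0.011 m) or (horizontal distance between card_green and first_post between 0 and 0.082 m and x of box_green in the frame of caddy between -0.015 and 0.015 m and y of box_green in the frame of caddy between -0.117 and -0.093 m and z of box_green in the frame of caddy below 0.011 m) or (horizontal distance between card_white and first_post between 0 and 0.082 m and x of box_white in the frame of caddy between -0.015 and 0.015 m and y of box_white in the frame of caddy between -0.117 and -0.093 m and z of box_white in the frame of caddy below 0.011 m))), for 0.2 s.
At the end, for the whole second after the job is handed in: From the handle end, the pockets hold the boxes from last drop to first (by their cards' distance from the yellow post): each underside within 5 mm of the pocket floor, centre within 15 mm (x) and 12 mm (y) of the pocket's, upright within 0.1 rad, at rest, let go (((horizontal distance between card_red and first_post between 0.222 and 0.3 m and x of box_red in the frame of caddy between -0.015 and 0.015 m and y of box_red in the frame of caddy between 0.093 and 0.117 m and z of box_red in the frame of caddy below 0.011 m) or (horizontal distance between card_red and first_post between 0.152 and 0.222 m and x of box_red in the frame of caddy between -0.015 and 0.015 m and y of box_red in the frame of caddy between 0.023 and 0.047 m and z of box_red in the frame of caddy below 0.011 m) or (horizontal distance between card_red and first_post between 0.082 and 0.152 m and x of box_red in the frame of caddy between -0.015 and 0.015 m and y of box_red in the frame of caddy between -0.047 and -0.023 m and z of box_red in the frame of caddy below 0.011 m) or (horizontal distance between card_red and first_post between 0 and 0.082 m and x of box_red in the frame of caddy between -0.015 and 0.015 m and y of box_red in the frame of caddy between -0.117 and -0.093 m and z of box_red in the frame of caddy below 0.011 m)) and ((horizontal distance between card_blue and first_post between 0.222 and 0.3 m and x of box_blue in the frame of caddy between -0.015 and 0.015 m and y of box_blue in the frame of caddy between 0.093 and 0.117 m and z of box_blue in the frame of caddy below 0.011 m) or (horizontal distance between card_blue and first_post between 0.152 and 0.222 m and x of box_blue in the frame of caddy between -0.015 and 0.015 m and y of box_blue in the frame of caddy between 0.023 and 0.047 m and z of box_blue in the frame of caddy below 0.011 m) or (horizontal distance between card_blue and first_post between 0.082 and 0.152 m and x of box_blue in the frame of caddy between -0.015 and 0.015 m and y of box_blue in the frame of caddy between -0.047 and -0.023 m and z of box_blue in the frame of caddy below 0.011 m) or (horizontal distance between card_blue and first_post between 0 and 0.082 m and x of box_blue in the frame of caddy between -0.015 and 0.015 m and y of box_blue in the frame of caddy between -0.117 and -0.093 m and z of box_blue in the frame of caddy below 0.011 m)) and ((horizontal distance between card_green and first_post between 0.222 and 0.3 m and x of box_green in the frame of caddy between -0.015 and 0.015 m and y of box_green in the frame of caddy between 0.093 and 0.117 m and z of box_green in the frame of caddy below 0.011 m) or (horizontal distance between card_green and first_post between 0.152 and 0.222 m and x of box_green in the frame of caddy between -0.015 and 0.015 m and y of box_green in the frame of caddy between 0.023 and 0.047 m and z of box_green in the frame of caddy below 0.011 m) or (horizontal distance between card_green and first_post between 0.082 and 0.152 m and x of box_green in the frame of caddy between -0.015 and 0.015 m and y of box_green in the frame of caddy between -0.047 and -0.023 m and z of box_green in the frame of caddy below 0.011 m) or (horizontal distance between card_green and first_post between 0 and 0.082 m and x of box_green in the frame of caddy between -0.015 and 0.015 m and y of box_green in the frame of caddy between -0.117 and -0.093 m and z of box_green in the frame of caddy below 0.011 m)) and ((horizontal distance between card_white and first_post between 0.222 and 0.3 m and x of box_white in the frame of caddy between -0.015 and 0.015 m and y of box_white in the frame of caddy between 0.093 and 0.117 m and z of box_white in the frame of caddy below 0.011 m) or (horizontal distance between card_white and first_post between 0.152 and 0.222 m and x of box_white in the frame of caddy between -0.015 and 0.015 m and y of box_white in the frame of caddy between 0.023 and 0.047 m and z of box_white in the frame of caddy below 0.011 m) or (horizontal distance between card_white and first_post between 0.082 and 0.152 m and x of box_white in the frame of caddy between -0.015 and 0.015 m and y of box_white in the frame of caddy between -0.047 and -0.023 m and z of box_white in the frame of caddy below 0.011 m) or (horizontal distance between card_white and first_post between 0 and 0.082 m and x of box_white in the frame of caddy between -0.015 and 0.015 m and y of box_white in the frame of caddy between -0.117 and -0.093 m and z of box_white in the frame of caddy below 0.011 m)) and angle between each of box_red, box_blue, box_green, box_white's own z axis and vertical below 0.1 rad and linear speed of each of box_red, box_blue, box_green, box_white below 0.02 m/s); the robot touches nothing.
It fails at once if the red box is tipped over (by more than 0.8 rad) (angle between box_red's own z axis and vertical above 0.8 rad).
It fails at once if the blue box is tipped over (by more than 0.8 rad) (angle between box_blue's own z axis and vertical above 0.8 rad).
It fails at once if the green box is tipped over (by more than 0.8 rad) (angle between box_green's own z axis and vertical above 0.8 rad).
It fails at once if the white box is tipped over (by more than 0.8 rad) (angle between box_white's own z axis and vertical above 0.8 rad).
It also fails if it takes over 109 s, if anything falls off the work surface, if the arm or the gripper's body presses on something with over 40 N, if the wrist force passes 120 N, or if a joint passes its speed limit or range.

## Working session

There is one attempt and no reset: what is moved stays moved. The work goes in short steps, Python scripts to look and compute and a tool call to move; the robot and the scene stay as the last step left them, time stands still between calls to the robot, and variables do not carry over. Pictures are saved under pics/ and viewed, and the job is handed in when it is done.

Besides the shell and the picture viewer there is one more tool, called after "Emit:" in YAML: its name, and indented under it one key for each argument. step_arm: Moves the arm, as the interface text tells. Its arguments: {"type":"object","properties":{"motion":{"type":"array"}},"required":["motion"]}

```bash
ls; mkdir -p pics; python3 - <<'E'
from station import *
import cv2
s=state();print(s)
for n in("scene","top"):
    p,d=get_image(n);cv2.imwrite(f"pics/{n}0.png",p[:,:,::-1]);print(n,camera_info(n),d.min(),d.max())
    import numpy as np;np.savez(f"{n}0.npz",p=p,d=d)
E
```

```text
pics
{'time_s': 0.0, 'q': array([ 1.22499497,  0.39918309,  0.04501627,  1.53790742, -0.01868646,
        1.20690474, -0.0506759 ]), 'qd': array([-1.07077485e-03,  9.63843063e-04, -9.73727682e-05, -1.45998215e-03,
       -2.90150455e-03,  5.06213415e-04,  9.55716455e-06]), 'joint_efforts': array([-1.32646597e-03, -4.75124145e+01,  1.36441022e+00, -2.54222506e+01,
        1.17285561e-02,  9.54708550e-03,  8.26386639e-06]), 'ee_pos': array([ 158.77205535, -629.99329421,  403.65634027]), 'tcp_rot': array([-9.71968694e-04,  9.92385655e-01,  1.23165454e-01, -1.92205653e-04]), 'ft_force': array([-0.1841935 ,  0.52945194, -0.2357257 ]), 'ft_torque': array([-0.01353586,  0.06408206,  0.0251035 ]), 'opening': 85.40079454796768}
scene {'intrinsics': array([[415.42368559,   0.        , 279.03503305],
       [  0.        , 415.42368559, 208.22674871],
       [  0.        ,   0.        ,   1.        ]]), 'rvec': array([ 1.79895451,  1.40465513, -0.69675037]), 'tvec': array([ -92.22750462, -287.77613119, 1403.50015239])} 0.0 3786.6157
top {'intrinsics': array([[429.61022046,   0.        , 286.76917049],
       [  0.        , 429.61022046, 213.16325179],
       [  0.        ,   0.        ,   1.        ]]), 'rvec': array([ 2.11213695, -2.1771455 ,  0.11275684]), 'tvec': array([ -14.06844888,  563.90824893, 1204.79095123])} 0.0 2202.8337
```

View pics/top0.png

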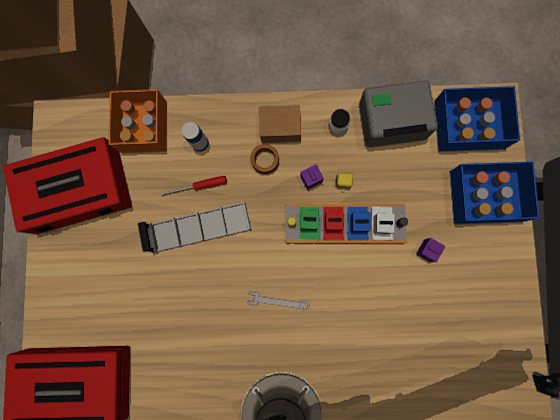

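View pics/scene0.png

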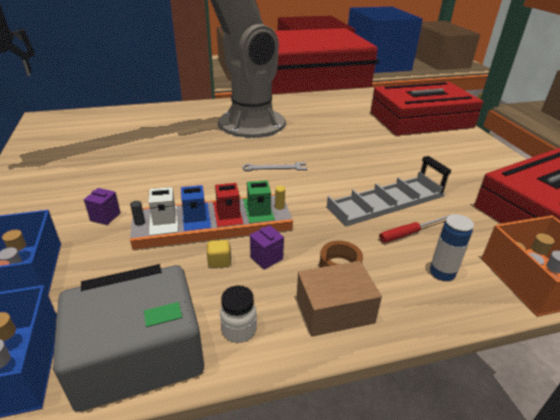

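The top view shows the yellow post at (292,222). From the post, the row runs green (310,222), red (335,222), blue (360,222), white (384,222), ending at the dark post (403,222). The caddy runs from its black handle at (147,236) to about (248,217). Purple boxes at (312,176) and (431,250) are decoys. Next I'll measure positions.

```bash
cat > h.py <<'E'
import numpy as np,cv2
from station import *
def cam(n):
    c=camera_info(n);R=cv2.Rodrigues(np.array(c['rvec'],float))[0];return np.array(c['intrinsics']),R,np.array(c['tvec'],float).ravel()
def cast(n,uv,z):
    K,R,t=cam(n);uv=np.atleast_2d(uv).astype(float)
    d=(np.linalg.inv(K)@np.c_[uv,np.ones(len(uv))].T).T@R
    o=-R.T@t
    return o+d*((z-o[2])/d[:,2])[:,None]
def cloud(n,d):
    K,R,t=cam(n);v,u=np.mgrid[:d.shape[0],:d.shape[1]]
    P=np.stack([(u-K[0,2])/K[0,0]*d,(v-K[1,2])/K[1,1]*d,d],-1)
    W=(P-t)@R; W[d==0]=np.nan; return W
def proj(n,X):
    c=camera_info(n);return cv2.projectPoints(np.atleast_2d(X).astype(float),c['rvec'],c['tvec'],c['intrinsics'],None)[0][:,0]
E
python3 - <<'E'
from h import *
np.set_printoptions(precision=1,suppress=True)
for n in("top","scene"):
    z=np.load(n+"0.npz");p,d=z['p'],z['d'];W=cloud(n,d);hsv=cv2.cvtColor(p,cv2.COLOR_RGB2HSV)
    H,S,V=[hsv[...,i].astype(int) for i in range(3)]
    roi=np.zeros(d.shape,bool)
    if n=="top": roi[200:248,282:412]=1
    else: roi[175:250,125:300]=1
    Z=W[...,2]
    print(n,"table z",np.nanmedian(Z[260:290,200:240]) if n=="top" else '')
    M={'green':(abs(H-62)<18)&(S>120),'red':((H<6)|(H>174))&(S>150),'blue':(abs(H-112)<12)&(S>120),'white':(S<40)&(V>150),'yellow':(abs(H-27)<6)&(S>130)}
    for k,m in M.items():
        for lo,hi in((85,103),(25,40),(76,88)):
            mm=m&roi&(Z>lo)&(Z<hi)
            if mm.sum()>8:
                v,u=np.where(mm);r=cv2.minAreaRect(cast(n,np.c_[u,v],(lo<40)*32+(lo==85)*94+(lo==76)*82)[:,:2].astype(np.float32))
                print(k,lo,mm.sum(),np.nanmedian(W[mm],0),r, u.mean(),v.mean())
E
```

```text
top table z -0.10898557907282058
green 85 291 [532.8 -92.5  93.5] ((537.0322875976562, -92.55146789550781), (47.26992416381836, 52.12575912475586), 84.2852783203125) 308.82474226804123 219.40549828178695
green 25 249 [507.2 -95.7  31.6] ((533.466796875, -94.23567199707031), (52.112850189208984, 92.73335266113281), 87.8248519897461) 309.31325301204816 226.06425702811245
red 85 299 [ 529.1 -160.7   93.5] ((529.5724487304688, -219.3399200439453), (160.74697875976562, 52.32793045043945), 88.16622161865234) 334.39130434782606 220.247491638796
red 25 264 [ 502.9 -162.4   31.6] ((531.044921875, -164.87789916992188), (54.7226676940918, 93.0921401977539), 87.72366333007812) 333.07575757575756 225.91287878787878
red 76 12 [ 507.2 -146.2   81.7] ((520.2206420898438, -154.114990234375), (54.22089767456055, 37.032066345214844), 63.93585205078125) 330.4166666666667 226.08333333333334
blue 85 301 [ 524.2 -234.4   93.1] ((526.3912963867188, -234.52423095703125), (48.842166900634766, 52.233394622802734), 88.23208618164062) 361.0332225913621 221.25913621262458
blue 25 303 [ 512.2 -227.6   31.3] ((528.
[... 2314 characters left out ...]
12345679012347
white 85 238 [ 530.5 -300.5   93.7] ((525.4608154296875, -268.55596923828125), (112.50955963134766, 51.705322265625), 85.89208984375) 161.390756302521 195.58823529411765
white 25 553 [ 555.5 -306.6   31. ] ((531.1743774414062, -200.07797241210938), (341.41534423828125, 93.29796600341797), 88.1465835571289) 179.1772151898734 224.48462929475588
yellow 25 14 [545.8 -50.4  38.1] ((587.6901245117188, -135.011474609375), (12.224889755249023, 212.429931640625), 30.128890991210938) 268.42857142857144 212.64285714285714
yellow 76 56 [539.4 -46.   81.1] ((541.466796875, -46.51708221435547), (17.843585968017578, 28.721561431884766), 75.6257095336914) 279.85714285714283 189.19642857142858
```

```bash
python3 - <<'E'
import cv2
p=cv2.imread("pics/top0.png")
cv2.imwrite("pics/crop0.png",cv2.resize(p[190:260,130:410],None,fx=2.8,fy=2.8,interpolation=cv2.INTER_CUBIC))
E
```

```text
(no output)
```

View pics/crop0.png

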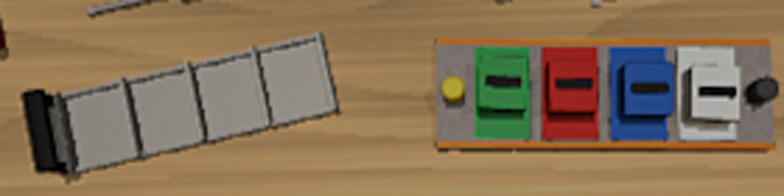

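```bash
cat > m.py <<'E'
from h import *
np.set_printoptions(precision=1,suppress=True)
def masks(p):
    hsv=cv2.cvtColor(p,cv2.COLOR_RGB2HSV);H,S,V=[hsv[...,i].astype(int) for i in range(3)]
    return {'green':(abs(H-62)<18)&(S>120),'red':((H<6)|(H>174))&(S>150),'blue':(abs(H-112)<12)&(S>120),'white':(S<40)&(V>120)},H,S,V
def lids(p,d,W,n,roi,zc=94,tol=5):
    M,H,S,V=masks(p);Z=W[...,2]
    for k,m in M.items():
        mm=(m&roi&(abs(Z-zc)<tol)).astype(np.uint8)
        cs,_=cv2.findContours(mm,cv2.RETR_EXTERNAL,cv2.CHAIN_APPROX_NONE)
        c=max(cs,key=cv2.contourArea)[:,0]
        X=cast(n,c,zc)[:,:2];r=cv2.minAreaRect(X.astype(np.float32))
        print(n,k,'lid',np.array(r[0]),np.array(r[1]),'ang %.1f'%r[2])
    bb=roi&(V<60)&(abs(Z-zc-8)<6)
    num,l,st,ce=cv2.connectedComponentsWithStats(bb.astype(np.uint8))
    for i in range(1,num):
        if st[i,4]>12:
            v,u=np.where(l==i);r=cv2.minAreaRect(cast(n,np.c_[u,v],zc+8)[:,:2].astype(np.float32))
            print(n,' bar',np.array(r[0]),np.array(r[1]),'ang %.1f'%r[2],st[i,4])
E
python3 - <<'E'
from m import *
for n,sl in(("top",np.s_[200:248,282:412]),("scene",np.s_[175:250,125:300])):
    z=np.load(n+"0.npz");p,d=z['p'],z['d'];W=cloud(n,d);roi=np.zeros(d.shape,bool);roi[sl]=1
    lids(p,d,W,n,roi)
for n,sl in(("top",np.s_[195:260,130:260]),("scene",np.s_[150:225,320:460])):
    z=np.load(n+"0.npz");p,d=z['p'],z['d'];W=cloud(n,d);M,H,S,V=masks(p);Z=W[...,2];roi=np.zeros(d.shape,bool);roi[sl]=1
    g=roi&(S<60)
    for nm,m,zz in(("floor",g&(abs(Z-6)<3.5)&(V>100),6),("grey all",g&(Z>3)&(Z<40)&(V>70),20),("div34",g&(abs(Z-34)<4),34),("handle",roi&(V<70)&(Z>72),80)):
        num,l,st,ce=cv2.connectedComponentsWithStats(m.astype(np.uint8))
        for i in range(1,num):
            if st[i,4]>12:
                v,u=np.where(l==i);r=cv2.minAreaRect(cast(n,np.c_[u,v],zz)[:,:2].astype(np.float32))
                print(n,nm,st[i,4],np.array(r[0]),np.array(r[1]),'ang %.1f'%r[2],np.nanmedian(Z[l==i]))
E
```

```text
top green lid [537.2 -92.6] [47.3 51.8] ang 84.3
top red lid [ 532.8 -162.3] [46.5 49.6] ang 88.2
top blue lid [ 526.5 -235.8] [46.3 52.6] ang 87.2
top white lid [ 520.5 -300.9] [46.2 49.6] ang 86.8
top  bar [538.1 -94. ] [29.9  8.2] ang 88.2 38
top  bar [ 533.4 -161.8] [29.9  8.2] ang 87.5 32
top  bar [ 526.8 -236. ] [32.5  5.5] ang 88.2 39
top  bar [ 521.  -300.6] [32.3  8.2] ang 86.8 39
scene green lid [546.7 -96.8] [43.7 52.5] ang 83.9
scene red lid [ 538.5 -164.6] [45.4 58.2] ang 87.6
scene blue lid [ 533.3 -237. ] [42.1 55.9] ang 86.0
scene white lid [ 525.  -301.6] [46.7 55.6] ang 87.1
scene  bar [541.7 -96.3] [30.3 12.1] ang 77.4 44
scene  bar [ 538.5 -164.3] [10.7 28.8] ang 0.5 40
scene  bar [ 533.2 -237.5] [30.9 12.7] ang 87.1 47
scene  bar [ 525.7 -301.7] [28.9  7.6] ang 77.3 34
top floor 433 [555.6 123.5] [73.3 62.7] ang 10.8 6.009991367398472
top floor 418 [541.4 192.8] [72.9 60.7] ang 11.3 6.067015562841513
top floor 415 [527.4 261.8] [73.2 58.8] ang 11.5 5.921036607234476
top floor 407 [513.3 331.6] [73.1 57. ] ang 11.5 5.858679608565467
top grey all 1761 [542.9 187.9]
[... 976 characters left out ...]
869
scene floor 253 [531.1 200.7] [66.8 48.8] ang 10.7 6.223499853208434
scene floor 293 [545.3 129.5] [67.2 50.4] ang 11.1 6.237990825681429
scene grey all 2903 [535.4 228.1] [117.4 318.5] ang 11.2 12.567371568464695
scene grey all 52 [652.  290.1] [ 6.  76.5] ang 10.6 15.701822879360773
scene div34 70 [509.6 362. ] [83.7 16.6] ang 10.9 32.86286960609292
scene div34 63 [523.8 291.4] [82.6  9.2] ang 10.9 33.21646843976157
scene div34 60 [539.  222.2] [82.  10.2] ang 11.2 33.585426983063485
scene div34 67 [552.9 154.4] [85.8  9. ] ang 11.2 33.55564058134136
scene div34 71 [565.4  85.8] [86.1  7.7] ang 12.6 33.350725348543854
scene handle 174 [514.3 361.4] [86.4 28.9] ang 12.1 78.5358201699521
```

```bash
cat > go.py <<'E'
import sys
from h import *
from scipy.spatial.transform import Rotation as Ro
# usage: go.py x y z yaw_of_tool_y n  -> tool-frame rows
np.set_printoptions(precision=1,suppress=True)
x,y,z,a=map(float,sys.argv[1:5]);n=int(sys.argv[5])
s=state();p=np.array(s['ee_pos']);w=s['tcp_rot'];R=Ro.from_quat([w[1],w[2],w[3],w[0]])
yy=np.array([np.cos(np.radians(a)),np.sin(np.radians(a)),0]);zz=np.array([0,0,-1.])
T=Ro.from_matrix(np.c_[np.cross(yy,zz),yy,zz])
rv=(R.inv()*T).as_rotvec();D=np.array([x,y,z])-p
print('t %.2f'%s['time_s'],'pos',p,'yaw %.1f'%np.degrees(np.arctan2(*R.as_matrix()[[1,0],1])),'tilt %.2f'%np.degrees(np.arccos(-R.as_matrix()[2,2])),'q',np.round(s['q'],2),'F',np.array(s['ft_force']),'open %.1f'%s['opening'])
print('total world',D,'total tool',R.inv().apply(D),'turn',np.degrees(rv))
for i in range(n):
    Ri=R*Ro.from_rotvec(rv*i/n); print(Ri.inv().apply(D/n),np.degrees(rv)/n)
E
python3 go.py 521 -301 340 -2 12
```

```text
t 0.10 pos [ 158.8 -630.   403.8] yaw -75.9 tilt 0.10 q [ 1.2  0.4  0.1  1.5 -0.   1.2 -0.1] F [1.  0.8 1.4] open 85.0
total world [362.2 329.  -63.8] total tool [ 431.7 -230.4   64.1] turn [ -0.1  -0.1 -73.9]
[ 36.  -19.2   5.3] [-0.  -0.  -6.2]
[ 37.8 -15.2   5.3] [-0.  -0.  -6.2]
[ 39.2 -11.1   5.3] [-0.  -0.  -6.2]
[40.2 -6.8  5.3] [-0.  -0.  -6.2]
[40.7 -2.5  5.3] [-0.  -0.  -6.2]
[40.7  1.9  5.3] [-0.  -0.  -6.2]
[40.3  6.3  5.3] [-0.  -0.  -6.2]
[39.4 10.5  5.3] [-0.  -0.  -6.2]
[38.  14.7  5.3] [-0.  -0.  -6.2]
[36.2 18.7  5.3] [-0.  -0.  -6.2]
[34.  22.5  5.3] [-0.  -0.  -6.2]
[31.4 26.   5.3] [-0.  -0.  -6.2]
```

Emit:
step_arm:
  motion:
    - [[36, -19, 5, 0, 0, -6, 1], [38, -15, 5, 0, 0, -6, 1], [39, -11, 5, 0, 0, -6, 1], [40, -7, 5, 0, 0, -6, 1], [41, -2, 5, 0, 0, -6, 1], [41, 2, 5, 0, 0, -6, 1], [40, 6, 5, 0, 0, -6, 1], [39, 10, 5, 0, 0, -6, 1], [38, 15, 5, 0, 0, -6, 1], [36, 19, 5, 0, 0, -6, 1], [34, 22, 5, 0, 0, -6, 1], [31, 26, 5, 0, 0, -6, 1]]

```text
time_s: 1.6
ee_pos: [525.7, -293.8, 336.0]
tcp_rot: [-0.005, 0.719, 0.695, -0.001]
ft_force: [1.1, -0.5, 0.1]
opening: 85.8
```

```bash
python3 go.py 521 -301 320 -2.5 3
```

```text
t 1.60 pos [ 525.7 -293.8  336. ] yaw -2.0 tilt 0.61 q [ 0.7  0.4 -0.4  1.7  0.2  1.1  0.3] F [ 1.1 -0.5  0.1] open 85.8
total world [ -4.7  -7.2 -16. ] total tool [-7.4 -4.3 16. ] turn [-0.5 -0.3  0.5]
[-2.5 -1.4  5.3] [-0.2 -0.1  0.2]
[-2.5 -1.4  5.3] [-0.2 -0.1  0.2]
[-2.5 -1.4  5.3] [-0.2 -0.1  0.2]
```

Emit:
step_arm:
  motion:
    - [[-4, -2, 10, -0.5, -0.3, 0.5, 1], [-3, -2, 20, 0, 0, 0, 1], [0, 0, 0, 0, 0, 0, 1]]

```text
time_s: 1.98
ee_pos: [522.6, -297.5, 303.4]
tcp_rot: [-0.002, 0.721, 0.693, 0.0]
ft_force: [0.0, -0.9, 0.4]
opening: 85.4
```

```bash
python3 go.py 521 -301 229 -2.5 1
```

```text
t 1.98 pos [ 522.6 -297.5  303.4] yaw -2.2 tilt 0.19 q [ 0.7  0.4 -0.4  1.8  0.2  1.   0.3] F [ 0.  -0.9  0.4] open 85.4
total world [ -1.6  -3.5 -74.4] total tool [-3.8 -1.3 74.4] turn [-0.1 -0.2  0.3]
[-3.8 -1.3 74.4] [-0.1 -0.2  0.3]
```

Emit:
step_arm:
  motion:
    - [[-2, -1, 25, 0, 0, 0.3, 1], [-2, -1, 25, 0, 0, 0, 1], [-2, 0, 22, 0, 0, 0, 1], [0, 0, 2, 0, 0, 0, 1]]

```text
time_s: 2.48
ee_pos: [519.0, -307.4, 230.4]
tcp_rot: [0.001, 0.725, 0.689, -0.0]
ft_force: [0.3, -0.4, 0.4]
opening: 85.6
```

```bash
python3 go.py 521 -301 229 -2.5 1;  python3 - <<'E'
from m import *
for n in("top","scene"):
    p,d=get_image(n);np.savez(f"{n}1.npz",p=p,d=d)
    cv2.imwrite(f"pics/{n}1.png",cv2.resize(p[150:260,250:450] if n=="top" else p[130:260,90:310],None,fx=2.6,fy=2.6)[:,:,::-1])
E
```

```text
t 2.48 pos [ 519.  -307.4  230.4] yaw -2.9 tilt 0.09 q [ 0.7  0.5 -0.3  1.8  0.2  0.9  0.2] F [ 0.3 -0.4  0.4] open 85.6
total world [ 2.   6.4 -1.4] total tool [6.5 1.6 1.4] turn [ 0.   0.1 -0.4]
[6.5 1.6 1.4] [ 0.   0.1 -0.4]
```

View pics/scene1.png

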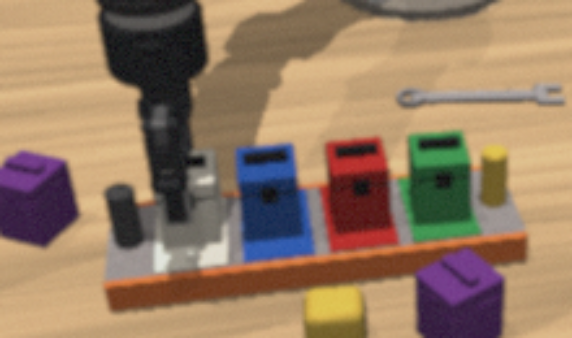

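The fingers straddle the white box across its free faces, but sit about 6 mm too far toward the dark post. I'll correct that, then close.

Emit:
step_arm:
  motion:
    - [[6, 1, 1, 0, 0, 0, 1], [0, 0, 0, 0, 0, 0, 1]]

```text
time_s: 2.82
ee_pos: [522.4, -301.2, 233.3]
tcp_rot: [0.004, 0.725, 0.689, 0.001]
ft_force: [1.1, 0.2, -0.0]
opening: 85.4
```

```bash
python3 go.py 521 -301 229 -2.5 1
```

```text
t 2.83 pos [ 522.4 -301.2  233.3] yaw -2.9 tilt 0.49 q [ 0.7  0.5 -0.3  1.8  0.2  0.8  0.2] F [ 1.1  0.2 -0. ] open 85.4
total world [-1.4  0.2 -4.3] total tool [ 0.1 -1.4  4.3] turn [ 0.4  0.2 -0.4]
[ 0.1 -1.4  4.3] [ 0.4  0.2 -0.4]
```

Emit:
step_arm:
  motion:
    - [[0, -1, 4, 0.4, 0.2, 0, 1], [0, 0, 0, 0, 0, 0, 0], [0, 0, 0, 0, 0, 0, 0], [0, 0, 0, 0, 0, 0, 0], [0, 0, 0, 0, 0, 0, 0], [0, 0, 0, 0, 0, 0, 0], [0, 0, 0, 0, 0, 0, 0]]

```text
time_s: 3.7
ee_pos: [521.8, -301.3, 230.3]
tcp_rot: [0.001, 0.725, 0.689, 0.0]
ft_force: [0.9, 0.6, 1.4]
opening: 51.3
```

```bash
python3 go.py 521 -301 320 -2.5 1
```

```text
t 3.70 pos [ 521.8 -301.3  230.3] yaw -2.9 tilt 0.14 q [ 0.7  0.5 -0.3  1.8  0.2  0.9  0.2] F [0.9 0.6 1.4] open 51.3
total world [-0.8  0.3 89.7] total tool [  0.1  -0.7 -89.7] turn [ 0.1  0.1 -0.4]
[  0.1  -0.7 -89.7] [ 0.1  0.1 -0.4]
```

Emit:
step_arm:
  motion:
    - [[0, 0, -10, 0, 0, 0, 0], [0, 0, -25, 0, 0, 0, 0], [0, 0, -30, 0, 0, 0, 0], [0, 0, -30, 0, 0, 0, 0], [0, 0, -10, 0, 0, 0, 0], [0, 0, 0, 0, 0, 0, 0]]

```text
time_s: 4.45
ee_pos: [519.5, -300.4, 336.0]
tcp_rot: [-0.003, 0.725, 0.689, -0.001]
ft_force: [-0.4, -0.1, -3.0]
opening: 51.4
```

```bash
python3 go.py 515.3 327.2 330 11.2 16
```

```text
t 4.45 pos [ 519.5 -300.4  336. ] yaw -2.9 tilt 0.36 q [ 0.7  0.4 -0.4  1.7  0.2  1.1  0.3] F [-0.4 -0.1 -3. ] open 51.4
total world [ -4.2 627.6  -6. ] total tool [626.6 -35.5   7.4] turn [ -0.3  -0.2 -14.1]
[39.2 -2.2  0.5] [-0.  -0.  -0.9]
[39.2 -1.6  0.5] [-0.  -0.  -0.9]
[39.2 -1.   0.4] [-0.  -0.  -0.9]
[39.2 -0.4  0.4] [-0.  -0.  -0.9]
[39.2  0.2  0.4] [-0.  -0.  -0.9]
[39.2  0.8  0.4] [-0.  -0.  -0.9]
[39.2  1.4  0.4] [-0.  -0.  -0.9]
[39.2  2.   0.4] [-0.  -0.  -0.9]
[39.1  2.6  0.4] [-0.  -0.  -0.9]
[39.1  3.2  0.4] [-0.  -0.  -0.9]
[39.   3.8  0.4] [-0.  -0.  -0.9]
[39.   4.4  0.4] [-0.  -0.  -0.9]
[38.9  5.   0.4] [-0.  -0.  -0.9]
[38.8  5.6  0.4] [-0.  -0.  -0.9]
[38.7  6.2  0.4] [-0.  -0.  -0.9]
[38.6  6.8  0.4] [-0.  -0.  -0.9]
```

Emit:
step_arm:
  motion:
    - [[20, -1, 0, 0, 0, -1, 0], [39, -2, 0, 0, 0, -1, 0], [39, -1, 0, 0, 0, -1, 0], [39, 0, 0, 0, 0, -1, 0], [39, 0, 0, 0, 0, -1, 0], [39, 1, 0, 0, 0, -1, 0], [39, 1, 0, 0, 0, -1, 0], [39, 2, 0, 0, 0, -1, 0], [39, 3, 0, 0, 0, -1, 0], [39, 3, 0, 0, 0, -1, 0], [39, 4, 0, 0, 0, -1, 0], [39, 4, 0, 0, 0, -1, 0]]

```text
time_s: 5.95
ee_pos: [493.4, 175.7, 324.4]
tcp_rot: [-0.017, 0.64, 0.768, -0.008]
ft_force: [0.8, 1.0, -3.0]
opening: 51.7
```

```bash
python3 go.py 515.3 327.2 310 11.2 4
```

```text
t 5.95 pos [493.4 175.7 324.4] yaw 10.5 tilt 2.14 q [ 0.1  0.3 -0.7  1.9  0.2  1.  -0.4] F [ 0.8  1.  -3. ] open 51.7
total world [ 21.9 151.5 -14.4] total tool [144.7  49.6  15.2] turn [-1.9 -1.  -0.7]
[36.2 12.4  3.8] [-0.5 -0.2 -0.2]
[36.2 12.5  3.8] [-0.5 -0.2 -0.2]
[36.1 12.6  3.7] [-0.5 -0.2 -0.2]
[36.1 12.7  3.7] [-0.5 -0.2 -0.2]
```

Emit:
step_arm:
  motion:
    - [[36, 12, 0, -0.5, -0.3, 0, 0], [36, 13, 0, -0.5, -0.3, 0, 0], [36, 13, 0, -0.5, -0.3, 0, 0], [30, 10, 0, -0.5, 0, 0, 0], [0, 0, 0, 0, 0, 0, 0]]

```text
time_s: 6.58
ee_pos: [504.5, 333.0, 318.2]
tcp_rot: [-0.005, 0.633, 0.774, -0.004]
ft_force: [-0.6, 0.3, -2.8]
opening: 51.4
```

```bash
python3 go.py 515.3 327.2 270 11.2 2
```

```text
t 6.58 pos [504.5 333.  318.2] yaw 11.5 tilt 0.69 q [-0.1  0.5 -0.7  1.7  0.3  1.1 -0.7] F [-0.6  0.3 -2.8] open 51.4
total world [ 10.8  -5.8 -48.2] total tool [-7.9 10.  48.1] turn [-0.7 -0.1  0.3]
[-4.  5. 24.] [-0.3 -0.1  0.1]
[-3.9  4.9 24.1] [-0.3 -0.1  0.1]
```

Emit:
step_arm:
  motion:
    - [[-4, 5, 20, -0.4, 0, 0, 0], [-4, 5, 24, -0.3, 0, 0, 0], [0, 0, 0, 0, 0, 0, 0], [0, 0, 0, 0, 0, 0, 0]]

```text
time_s: 7.08
ee_pos: [511.2, 326.7, 270.5]
tcp_rot: [-0.002, 0.631, 0.776, -0.003]
ft_force: [0.0, -0.4, -2.2]
opening: 51.4
```

```bash
python3 go.py 515.3 327.2 206 11.2 1; python3 - <<'E'
from m import *
for n in("top","scene"):
    p,d=get_image(n);np.savez(f"{n}2.npz",p=p,d=d)
    cv2.imwrite(f"pics/{n}2.png",cv2.resize(p[170:270,120:270] if n=="top" else p[100:230,300:480],None,fx=4,fy=4)[:,:,::-1])
E
```

```text
t 7.08 pos [511.2 326.7 270.5] yaw 11.7 tilt 0.42 q [-0.2  0.5 -0.6  1.8  0.4  1.  -0.7] F [ 0.  -0.4 -2.2] open 51.4
total world [  4.1   0.5 -64.5] total tool [-0.2  4.6 64.4] turn [-0.4  0.1  0.5]
[-0.2  4.6 64.4] [-0.4  0.1  0.5]
```

View pics/scene2.png

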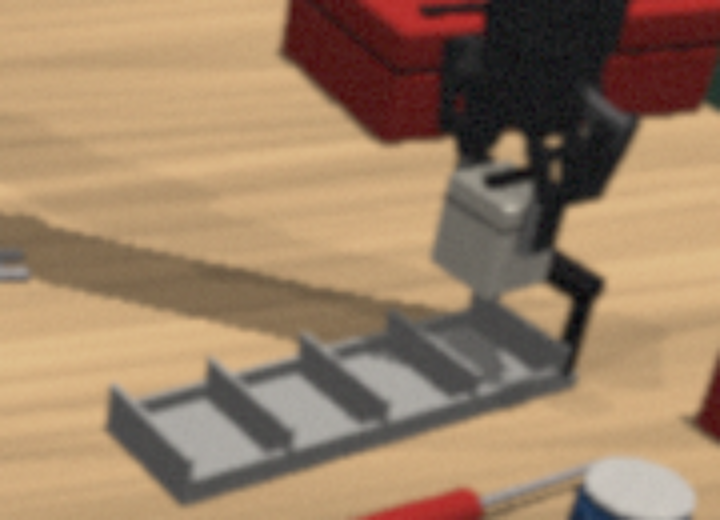

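View pics/top2.png

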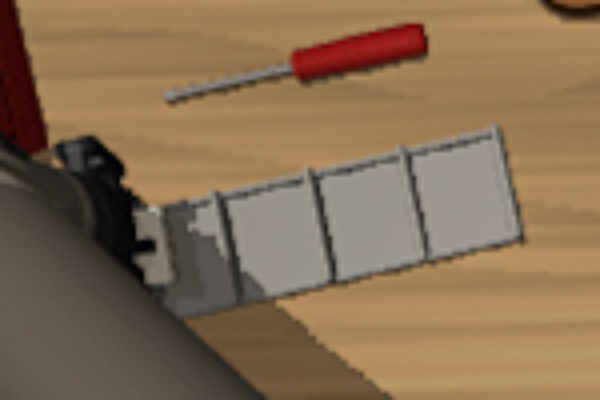

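Seen from the scene camera, the white box hangs upright over the handle-end pocket, at about (490,230) in the crop. I'll lower it in small steps.

Emit:
step_arm:
  motion:
    - [[0, 2, 15, -0.4, 0, 0.3, 0], [0, 2, 15, 0, 0, 0.2, 0], [0, 0, 12, 0, 0, 0, 0], [0, 0, 0, 0, 0, 0, 0]]

```text
time_s: 7.68
ee_pos: [515.6, 327.4, 226.4]
tcp_rot: [0.001, 0.635, 0.773, 0.0]
ft_force: [1.2, 0.6, -2.0]
opening: 51.3
```

```bash
python3 go.py 515.3 327.2 206 11.2 1
```

```text
t 7.67 pos [515.6 327.4 226.4] yaw 11.2 tilt 0.11 q [-0.2  0.6 -0.6  1.8  0.4  0.9 -0.8] F [ 1.2  0.6 -2. ] open 51.3
total world [ -0.3  -0.2 -20.4] total tool [-0.1 -0.4 20.4] turn [ 0.1  0.1 -0. ]
[-0.1 -0.4 20.4] [ 0.1  0.1 -0. ]
```

Emit:
step_arm:
  motion:
    - [[0, 0, 9, 0, 0, 0, 0], [0, 0, 8, 0, 0, 0, 0], [0, 0, 2, 0, 0, 0, 0], [0, 0, 2, 0, 0, 0, 0], [0, 0, 0, 0, 0, 0, 0]]

```text
time_s: 8.3
ee_pos: [516.0, 327.9, 204.6]
tcp_rot: [0.001, 0.635, 0.773, 0.001]
ft_force: [0.1, 0.2, -3.1]
opening: 51.5
```

```bash
python3 go.py 515.3 327.2 204.5 11.2 1
```

```text
t 8.30 pos [516.  327.9 204.6] yaw 11.2 tilt 0.17 q [-0.2  0.6 -0.6  1.8  0.4  0.9 -0.8] F [ 0.1  0.2 -3.1] open 51.5
total world [-0.7 -0.7 -0.1] total tool [-0.5 -0.9  0.1] turn [ 0.2  0.  -0. ]
[-0.5 -0.9  0.1] [ 0.2  0.  -0. ]
```

Emit:
step_arm:
  motion:
    - [[0, 0, 2, 0, 0, 0, 0], [0, 0, 0, 0, 0, 0, 0]]

```text
time_s: 8.55
ee_pos: [516.3, 328.3, 204.8]
tcp_rot: [0.002, 0.635, 0.773, 0.001]
ft_force: [1.1, 0.1, -2.4]
opening: 51.3
```

Emit:
step_arm:
  motion:
    - [[0, 0, 3, 0, 0, 0, 0], [0, 0, 1, 0, 0, 0, 0]]

```text
time_s: 8.8
ee_pos: [516.5, 328.9, 204.4]
tcp_rot: [0.003, 0.635, 0.772, 0.001]
ft_force: [-1.1, -0.4, 2.0]
opening: 51.3
```

Contact: the vertical force went from -3 to +2 N. I'll release.

Emit:
step_arm:
  motion:
    - [[0, 0, 0, 0, 0, 0, 1], [0, 0, 0, 0, 0, 0, 1], [0, 0, 0, 0, 0, 0, 1], [0, 0, 0, 0, 0, 0, 1], [0, 0, -15, 0, 0, 0, 1], [0, 0, -35, 0, 0, 0, 1], [0, 0, -40, 0, 0, 0, 1], [0, 0, -30, 0, 0, 0, 1], [0, 0, 0, 0, 0, 0, 1]]

```text
time_s: 9.93
ee_pos: [516.2, 329.9, 331.7]
tcp_rot: [0.003, 0.635, 0.773, 0.004]
ft_force: [-0.0, -0.2, 0.2]
opening: 85.4
```

```bash
python3 go.py 527 -236 330 -2.5 15
```

```text
t 9.93 pos [516.2 329.9 331.7] yaw 11.2 tilt 0.52 q [-0.1  0.5 -0.7  1.7  0.3  1.1 -0.7] F [-0.  -0.2  0.2] open 85.4
total world [  10.8 -565.9   -1.7] total tool [-557.3  -99.3    0.6] turn [ 0.5 -0.1 13.7]
[-37.2  -6.6   0. ] [ 0.  -0.   0.9]
[-37.3  -6.    0. ] [ 0.  -0.   0.9]
[-37.3  -5.4   0.1] [ 0.  -0.   0.9]
[-37.4  -4.8   0.1] [ 0.  -0.   0.9]
[-37.5  -4.2   0.1] [ 0.  -0.   0.9]
[-37.6  -3.6   0.1] [ 0.  -0.   0.9]
[-37.6  -3.    0.1] [ 0.  -0.   0.9]
[-37.7  -2.4   0.1] [ 0.  -0.   0.9]
[-37.7  -1.8   0.1] [ 0.  -0.   0.9]
[-37.7  -1.2   0.1] [ 0.  -0.   0.9]
[-37.7  -0.6   0.1] [ 0.  -0.   0.9]
[-37.7  -0.    0.1] [ 0.  -0.   0.9]
[-37.7   0.6   0.1] [ 0.  -0.   0.9]
[-37.7   1.2   0.1] [ 0.  -0.   0.9]
[-37.7   1.8   0.1] [ 0.  -0.   0.9]
```

Emit:
step_arm:
  motion:
    - [[-25, -6, 0, 0, 0, 0.9, 1], [-37, -6, 0, 0, 0, 0.9, 1], [-37, -5, 0, 0, 0, 0.9, 1], [-37, -5, 0, 0, 0, 0.9, 1], [-37, -4, 0, 0, 0, 0.9, 1], [-37, -4, 0, 0, 0, 0.9, 1], [-38, -3, 0, 0, 0, 0.9, 1], [-38, -2, 0, 0, 0, 0.9, 1], [-38, -2, 0, 0, 0, 0.9, 1], [-38, -1, 0, 0, 0, 0.9, 1], [-38, 0, 0, 0, 0, 0.9, 1], [-38, 0, 0, 0, 0, 0.9, 1]]

```text
time_s: 11.42
ee_pos: [520.1, -121.4, 323.8]
tcp_rot: [-0.002, 0.704, 0.711, 0.0]
ft_force: [-0.5, -0.4, 0.4]
opening: 85.5
```

```bash
python3 go.py 527 -236 320 -2.5 3;python3 - <<'E'
from m import *
for n in("top","scene"):
    p,d=get_image(n);np.savez(f"{n}3.npz",p=p,d=d);W=cloud(n,d)
    roi=np.zeros(d.shape,bool);roi[(np.s_[195:260,130:200] if n=="top" else np.s_[120:225,400:470])]=1
    try: lids(p,d,W,n,roi,zc=68)
    except Exception as e: 
        M,_,_,_=masks(p);mm=M['white']&roi&(abs(W[...,2]-68)<5);v,u=np.where(mm)
        print(n,mm.sum(),cv2.minAreaRect(cast(n,np.c_[u,v],68)[:,:2].astype(np.float32)) if mm.sum() else '', np.nanmedian(W[mm],0))
    cv2.imwrite(f"pics/{n}3.png",cv2.resize(p[170:270,120:270] if n=="top" else p[100:230,300:480],None,fx=4,fy=4)[:,:,::-1])
E
```

```text
t 11.43 pos [ 520.1 -121.4  323.8] yaw 0.6 tilt 0.25 q [ 0.6  0.3 -0.5  1.9  0.2  1.   0. ] F [-0.5 -0.4  0.4] open 85.5
total world [   6.9 -114.6   -3.8] total tool [-114.6    5.8    3.5] turn [-0.2 -0.2  3.1]
[-38.2   1.9   1.2] [-0.1 -0.1  1. ]
[-38.2   2.6   1.2] [-0.1 -0.1  1. ]
[-38.1   3.3   1.2] [-0.1 -0.1  1. ]
top 241 ((517.1322021484375, 328.888427734375), (50.996315002441406, 47.12730026245117), 10.937413215637207) [516.3 327.4  67.7]
scene 189 ((520.5738525390625, 325.46942138671875), (55.37256622314453, 51.174224853515625), 10.692290306091309) [525.5 322.3  68.1]
```

View pics/top3.png

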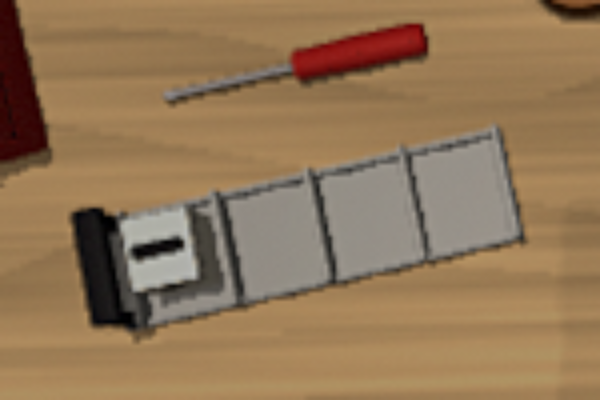

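View pics/scene3.png

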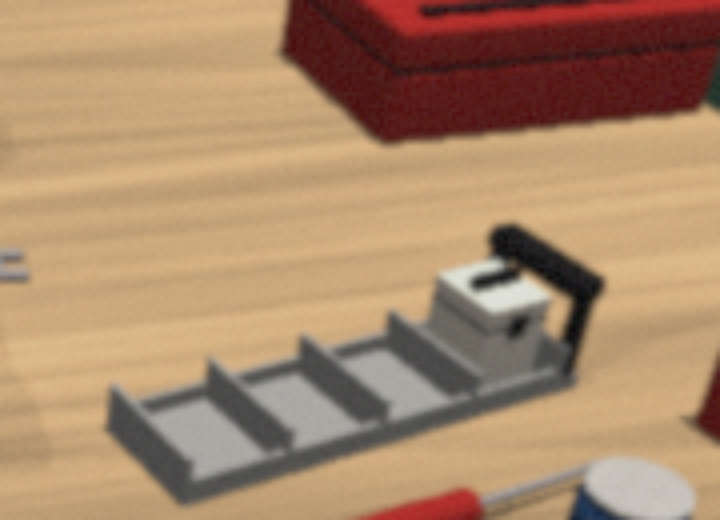

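The white box stands flat in the handle-end pocket, with its lid at z≈68 and its centre within 2 mm of target. Next is the blue box.

Emit:
step_arm:
  motion:
    - [[-38, 2, 0, 0, 0, 1, 1], [-36, 3, 0, 0, 0, 1, 1], [-28, 3, 0, 0, 0, 1, 1], [0, 0, 0, 0, 0, 0, 1], [0, 0, 0, 0, 0, 0, 1]]

```text
time_s: 12.15
ee_pos: [526.1, -227.0, 320.8]
tcp_rot: [-0.005, 0.724, 0.69, -0.001]
ft_force: [0.9, 0.4, 0.6]
opening: 85.6
```

```bash
python3 go.py 527 -236 229 -2.5 3
```

```text
t 12.15 pos [ 526.1 -227.   320.8] yaw -2.7 tilt 0.54 q [ 0.7  0.4 -0.4  1.8  0.2  1.   0.1] F [0.9 0.4 0.6] open 85.6
total world [  0.9  -9.  -91.8] total tool [-9.4  2.1 91.8] turn [-0.5 -0.3 -0.2]
[-3.1  0.7 30.6] [-0.2 -0.1 -0.1]
[-3.1  0.6 30.6] [-0.2 -0.1 -0.1]
[-3.   0.5 30.6] [-0.2 -0.1 -0.1]
```

Emit:
step_arm:
  motion:
    - [[-8, 0, 10, -0.5, -0.3, 0, 1], [0, 0, 25, 0, 0, 0, 1], [0, 0, 25, 0, 0, 0, 1], [0, 0, 10, 0, 0, 0, 1], [0, 0, 0, 0, 0, 0, 1]]

```text
time_s: 12.78
ee_pos: [526.1, -231.5, 247.7]
tcp_rot: [0.001, 0.721, 0.693, 0.001]
ft_force: [0.8, 1.2, 0.3]
opening: 85.3
```

```bash
python3 go.py 527 -236 230 -2.5 1
```

```text
t 12.78 pos [ 526.1 -231.5  247.7] yaw -2.3 tilt 0.12 q [ 0.7  0.5 -0.4  1.9  0.2  0.9  0.1] F [0.8 1.2 0.3] open 85.3
total world [  0.9  -4.5 -17.7] total tool [-4.5  1.  17.7] turn [ 0.1 -0.   0.2]
[-4.5  1.  17.7] [ 0.1 -0.   0.2]
```

Emit:
step_arm:
  motion:
    - [[-4, 1, 9, 0, 0, 0, 1], [0, 0, 8, 0, 0, 0, 1], [0, 0, 0, 0, 0, 0, 1], [0, 0, 0, 0, 0, 0, 1]]

```text
time_s: 13.28
ee_pos: [528.0, -236.1, 231.4]
tcp_rot: [0.002, 0.721, 0.693, 0.001]
ft_force: [-0.3, 0.3, 0.5]
opening: 85.3
```

```bash
python3 go.py 527 -236 230 -2.5 1
```

```text
t 13.28 pos [ 528.  -236.1  231.4] yaw -2.3 tilt 0.32 q [ 0.7  0.5 -0.4  1.9  0.2  0.8  0.1] F [-0.3  0.3  0.5] open 85.3
total world [-1.   0.1 -1.4] total tool [ 0.1 -1.   1.4] turn [0.3 0.1 0.2]
[ 0.1 -1.   1.4] [0.3 0.1 0.2]
```

Emit:
step_arm:
  motion:
    - [[0, -1, 1, 0.3, 0, 0, 1], [0, 0, 0, 0, 0, 0, 0], [0, 0, 0, 0, 0, 0, 0], [0, 0, 0, 0, 0, 0, 0], [0, 0, 0, 0, 0, 0, 0], [0, 0, 0, 0, 0, 0, 0], [0, 0, 0, 0, 0, 0, 0]]

```text
time_s: 14.15
ee_pos: [527.3, -236.1, 231.3]
tcp_rot: [0.001, 0.721, 0.693, -0.0]
ft_force: [0.3, -0.6, 1.3]
opening: 51.4
```

Emit:
step_arm:
  motion:
    - [[0, 0, -10, 0, 0, 0, 0], [0, 0, -25, 0, 0, 0, 0], [0, 0, -30, 0, 0, 0, 0], [0, 0, -30, 0, 0, 0, 0], [0, 0, -10, 0, 0, 0, 0], [0, 0, 0, 0, 0, 0, 0]]

```text
time_s: 14.9
ee_pos: [525.0, -235.3, 337.3]
tcp_rot: [-0.003, 0.721, 0.693, -0.002]
ft_force: [-0.0, 0.4, -3.8]
opening: 51.5
```

```bash
python3 go.py 528.9 258.5 330 11.2 13
```

```text
t 14.90 pos [ 525.  -235.3  337.3] yaw -2.3 tilt 0.36 q [ 0.7  0.3 -0.4  1.8  0.2  1.1  0.2] F [-0.   0.4 -3.8] open 51.5
total world [  3.9 493.8  -7.3] total tool [493.5 -15.7   7.9] turn [ -0.3  -0.1 -13.5]
[38.  -1.2  0.6] [-0. -0. -1.]
[38.  -0.5  0.6] [-0. -0. -1.]
[38.   0.2  0.6] [-0. -0. -1.]
[38.   0.9  0.6] [-0. -0. -1.]
[38.   1.5  0.6] [-0. -0. -1.]
[37.9  2.2  0.6] [-0. -0. -1.]
[37.9  2.9  0.6] [-0. -0. -1.]
[37.8  3.6  0.6] [-0. -0. -1.]
[37.7  4.3  0.6] [-0. -0. -1.]
[37.7  5.   0.6] [-0. -0. -1.]
[37.6  5.6  0.6] [-0. -0. -1.]
[37.5  6.3  0.6] [-0. -0. -1.]
[37.3  7.   0.6] [-0. -0. -1.]
```

Emit:
step_arm:
  motion:
    - [[20, 0, 0, 0, 0, -1, 0], [38, 1, 0, 0, 0, -1, 0], [38, 2, 0, 0, 0, -1, 0], [38, 2, 0, 0, 0, -1, 0], [38, 3, 0, -0.1, 0, -1, 0], [38, 4, 0, -0.1, 0, -1, 0], [38, 4, 0, -0.1, 0, -1, 0], [38, 5, 0, -0.1, 0, -1, 0], [38, 6, 0, -0.1, 0, -1, 0], [38, 6, 0, -0.1, 0, -1, 0], [38, 7, 0, -0.1, 0, -1, 0], [30, 7, 0, 0, 0, -1, 0]]

```text
time_s: 16.4
ee_pos: [530.3, 224.8, 324.0]
tcp_rot: [-0.013, 0.635, 0.772, -0.004]
ft_force: [-0.1, -0.6, -2.9]
opening: 51.1
```

```bash
python3 go.py 528.9 258.5 310 11.2 2
```

```text
t 16.40 pos [530.3 224.8 324. ] yaw 11.1 tilt 1.53 q [ 0.   0.4 -0.7  1.8  0.2  1.1 -0.5] F [-0.1 -0.6 -2.9] open 51.1
total world [ -1.4  33.7 -14. ] total tool [33.1  5.4 14.4] turn [-1.3 -0.8 -0.1]
[16.6  2.7  7.2] [-0.6 -0.4 -0. ]
[16.6  2.6  7.1] [-0.6 -0.4 -0. ]
```

Emit:
step_arm:
  motion:
    - [[17, 2, 5, -0.6, -0.4, 0, 0], [6, 2, 15, -0.6, -0.4, 0, 0], [0, 0, 20, 0, 0, 0, 0], [0, 0, 5, 0, 0, 0, 0], [0, 0, 0, 0, 0, 0, 0]]

```text
time_s: 17.02
ee_pos: [523.2, 254.3, 272.1]
tcp_rot: [-0.004, 0.631, 0.776, -0.004]
ft_force: [-0.5, -1.0, -3.3]
opening: 51.2
```

```bash
python3 go.py 528.9 258.5 205 11.2 2
```

```text
t 17.02 pos [523.2 254.3 272.1] yaw 11.8 tilt 0.63 q [-0.   0.5 -0.6  1.8  0.3  1.  -0.6] F [-0.5 -1.  -3.3] open 51.2
total world [  5.7   4.2 -67.1] total tool [ 2.8  7.1 67. ] turn [-0.6 -0.1  0.6]
[ 1.4  3.6 33.5] [-0.3 -0.   0.3]
[ 1.5  3.4 33.5] [-0.3 -0.   0.3]
```

Emit:
step_arm:
  motion:
    - [[2, 4, 10, -0.4, 0, 0.4, 0], [1, 2, 15, -0.2, 0, 0.2, 0], [0, 0, 15, 0, 0, 0, 0], [0, 0, 0, 0, 0, 0, 0], [0, 0, 0, 0, 0, 0, 0]]

```text
time_s: 17.65
ee_pos: [529.5, 258.0, 229.7]
tcp_rot: [-0.0, 0.636, 0.772, 0.001]
ft_force: [0.4, -0.3, -2.4]
opening: 51.2
```

```bash
python3 go.py 528.9 258.5 205 11.2 2
```

```text
t 17.65 pos [529.5 258.  229.7] yaw 11.1 tilt 0.10 q [-0.1  0.5 -0.6  1.8  0.4  0.9 -0.7] F [ 0.4 -0.3 -2.4] open 51.2
total world [ -0.6   0.5 -24.7] total tool [ 0.6 -0.5 24.7] turn [ 0.1 -0.1 -0.1]
[ 0.3 -0.3 12.3] [ 0.  -0.  -0.1]
[ 0.3 -0.3 12.3] [ 0.  -0.  -0.1]
```

Emit:
step_arm:
  motion:
    - [[0, 0, 10, 0, 0, 0, 0], [0, 0, 9, 0, 0, 0, 0], [0, 0, 4, 0, 0, 0, 0], [0, 0, 3, 0, 0, 0, 0], [0, 0, 2, 0, 0, 0, 0]]

```text
time_s: 18.27
ee_pos: [530.1, 258.9, 205.3]
tcp_rot: [0.001, 0.636, 0.772, 0.0]
ft_force: [-4.3, -3.1, 10.8]
opening: 51.4
```

Contact: +10.8 N. I'll release.

Emit:
step_arm:
  motion:
    - [[0, 0, 0, 0, 0, 0, 1], [0, 0, 0, 0, 0, 0, 1], [0, 0, 0, 0, 0, 0, 1], [0, 0, 0, 0, 0, 0, 1], [0, 0, -15, 0, 0, 0, 1], [0, 0, -35, 0, 0, 0, 1], [0, 0, -40, 0, 0, 0, 1], [0, 0, -30, 0, 0, 0, 1], [0, 0, 0, 0, 0, 0, 1]]

```text
time_s: 19.4
ee_pos: [530.4, 260.2, 333.5]
tcp_rot: [0.002, 0.636, 0.772, 0.003]
ft_force: [-0.2, -0.3, 0.1]
opening: 85.6
```

```bash
python3 go.py 533 -162 330 -2 12
```

```text
t 19.40 pos [530.4 260.2 333.5] yaw 11.1 tilt 0.43 q [-0.   0.4 -0.7  1.8  0.3  1.1 -0.6] F [-0.2 -0.3  0.1] open 85.6
total world [   2.6 -422.2   -3.5] total tool [-414.8  -78.5    2.8] turn [ 0.4 -0.1 13.1]
[-34.6  -6.5   0.2] [ 0.  -0.   1.1]
[-34.7  -5.9   0.2] [ 0.  -0.   1.1]
[-34.8  -5.2   0.2] [ 0.  -0.   1.1]
[-34.9  -4.6   0.3] [ 0.  -0.   1.1]
[-35.   -3.9   0.3] [ 0.  -0.   1.1]
[-35.   -3.2   0.3] [ 0.  -0.   1.1]
[-35.1  -2.6   0.3] [ 0.  -0.   1.1]
[-35.1  -1.9   0.3] [ 0.  -0.   1.1]
[-35.2  -1.2   0.3] [ 0.  -0.   1.1]
[-35.2  -0.6   0.3] [ 0.  -0.   1.1]
[-35.2   0.1   0.3] [ 0.  -0.   1.1]
[-35.2   0.8   0.3] [ 0.  -0.   1.1]
```

Emit:
step_arm:
  motion:
    - [[-20, -5, 0, 0, 0, 1, 1], [-35, -6, 0, 0, 0, 1, 1], [-35, -5, 0, 0, 0, 1, 1], [-35, -4, 0, 0, 0, 1, 1], [-35, -4, 0, 0, 0, 1, 1], [-35, -3, 0, 0, 0, 1, 1], [-35, -2, 0, 0, 0, 1, 1], [-35, -1, 0, 0, 0, 1, 1], [-35, -1, 0, 0, 0, 1, 1], [-35, 0, 0, 0, 0, 1, 1], [-35, 1, 0, 0, 0, 1, 1], [-25, 1, 0, 0, 0, 1, 1]]

```text
time_s: 20.9
ee_pos: [523.6, -166.0, 321.0]
tcp_rot: [-0.006, 0.721, 0.693, -0.01]
ft_force: [0.2, -0.7, -0.2]
opening: 85.7
```

```bash
cat >chk.py <<'E'
import sys
from m import *
C=np.array([535.7,224.2]);uy=np.array([-.194,.981]);ux=np.array([.981,.194])
k=sys.argv[1]
for n in("top","scene"):
    p,d=get_image(n);np.savez(f"{n}{k}.npz",p=p,d=d);W=cloud(n,d);M,_,_,_=masks(p)
    roi=np.zeros(d.shape,bool);roi[(np.s_[190:260,130:262] if n=="top" else np.s_[120:225,320:470])]=1
    for c in M:
        mm=(M[c]&roi&(abs(W[...,2]-68)<4)).astype(np.uint8)
        cs,_=cv2.findContours(mm,cv2.RETR_EXTERNAL,cv2.CHAIN_APPROX_NONE)
        cs=[q for q in cs if cv2.contourArea(q)>40]
        if not cs: continue
        q=max(cs,key=cv2.contourArea)[:,0];r=cv2.minAreaRect(cast(n,q,68)[:,:2].astype(np.float32));o=np.array(r[0])-C
        print(n,c,np.array(r[0]),np.array(r[1]),'ang %.1f'%r[2],'caddy xy %.1f %.1f'%(o@ux,o@uy),'z %.1f'%np.nanmedian(W[...,2][mm>0]))
    cv2.imwrite(f"pics/{n}{k}.png",cv2.resize(p[160:260,120:420] if n=="top" else p[100:260,90:480],None,fx=2,fy=2)[:,:,::-1])
E
python3 chk.py 4
python3 go.py 533 -162 320 -2 2
```

```text
top blue [530.2 257.9] [51.7 47.4] ang 11.5 caddy xy 1.1 34.1 z 67.9
top white [517.1 328.9] [51.  47.1] ang 10.9 caddy xy 2.1 106.3 z 68.0
scene blue [534.6 256.2] [53.4 51.1] ang 11.6 caddy xy 5.1 31.6 z 68.0
scene white [520.5 325.7] [55.4 50.6] ang 10.7 caddy xy 4.8 102.6 z 68.2
t 21.00 pos [ 523.6 -167.4  321. ] yaw -2.5 tilt 1.36 q [ 0.6  0.3 -0.5  1.9  0.2  1.   0. ] F [-0.2  0.   0.1] open 85.4
total world [ 9.4  5.4 -1. ] total tool [5.8 9.1 0.8] turn [-1.3  0.4 -0.5]
[2.9 4.6 0.4] [-0.6  0.2 -0.2]
[2.9 4.6 0.5] [-0.6  0.2 -0.2]
```

View pics/scene4.png

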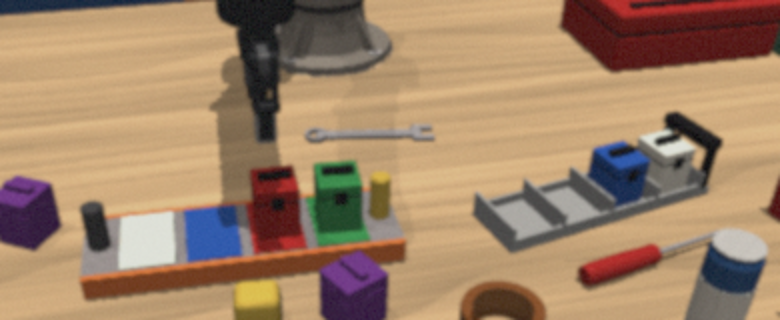

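The white and blue boxes (665,155 and 620,175 in the crop) stand flat in pockets 1 and 2, both well within tolerance. Red and green are still on their cards. Next is red.

Emit:
step_arm:
  motion:
    - [[3, 5, 5, -0.7, 0.2, 0, 1], [3, 3, 20, -0.6, 0.2, 0, 1], [0, 0, 25, 0, 0, 0, 1], [0, 0, 15, 0, 0, 0, 1], [0, 0, 0, 0, 0, 0, 1], [0, 0, 0, 0, 0, 0, 1]]

```text
time_s: 21.75
ee_pos: [533.3, -154.6, 253.4]
tcp_rot: [-0.0, 0.719, 0.695, 0.003]
ft_force: [0.7, -0.2, 0.0]
opening: 85.3
```

```bash
python3 go.py 533 -162.5 230 -2 2
```

```text
t 21.75 pos [ 533.3 -154.6  253.4] yaw -1.9 tilt 0.31 q [ 0.6  0.4 -0.4  1.9  0.2  0.9 -0. ] F [ 0.7 -0.2  0. ] open 85.3
total world [ -0.3  -7.9 -23.4] total tool [-8.  -0.1 23.4] turn [ 0.2 -0.3  0.1]
[-4.  -0.  11.7] [ 0.1 -0.1  0. ]
[-4.  -0.  11.7] [ 0.1 -0.1  0. ]
```

Emit:
step_arm:
  motion:
    - [[-7, 0, 5, 0.2, -0.3, 0, 1], [0, 0, 10, 0, 0, 0, 1], [0, 0, 6, 0, 0, 0, 1], [0, 0, 0, 0, 0, 0, 1], [0, 0, 0, 0, 0, 0, 1]]

```text
time_s: 22.38
ee_pos: [533.6, -162.6, 232.4]
tcp_rot: [0.002, 0.719, 0.695, -0.0]
ft_force: [-0.3, 0.6, 0.2]
opening: 85.9
```

```bash
python3 go.py 533 -162.5 230 -2 2
```

```text
t 22.38 pos [ 533.6 -162.6  232.4] yaw -2.0 tilt 0.17 q [ 0.6  0.5 -0.4  1.9  0.2  0.8 -0. ] F [-0.3  0.6  0.2] open 85.9
total world [-0.6  0.1 -2.4] total tool [ 0.  -0.6  2.4] turn [0.1 0.1 0. ]
[ 0.  -0.3  1.2] [0.1 0.1 0. ]
[ 0.  -0.3  1.2] [0.1 0.1 0. ]
```

Emit:
step_arm:
  motion:
    - [[0, 0, 2, 0, 0, 0, 1], [0, 0, 0, 0, 0, 0, 0], [0, 0, 0, 0, 0, 0, 0], [0, 0, 0, 0, 0, 0, 0], [0, 0, 0, 0, 0, 0, 0], [0, 0, 0, 0, 0, 0, 0], [0, 0, 0, 0, 0, 0, 0]]

```text
time_s: 23.25
ee_pos: [534.0, -162.4, 230.9]
tcp_rot: [0.002, 0.719, 0.695, 0.0]
ft_force: [0.1, 0.2, 0.4]
opening: 51.3
```

Emit:
step_arm:
  motion:
    - [[0, 0, -10, 0, 0, 0, 0], [0, 0, -25, 0, 0, 0, 0], [0, 0, -30, 0, 0, 0, 0], [0, 0, -30, 0, 0, 0, 0], [0, 0, -10, 0, 0, 0, 0], [0, 0, 0, 0, 0, 0, 0]]

```text
time_s: 24.0
ee_pos: [531.3, -161.8, 337.0]
tcp_rot: [-0.002, 0.719, 0.695, -0.002]
ft_force: [-0.7, -0.9, -3.6]
opening: 51.4
```

```bash
python3 go.py 542.5 189.9 330 11.2 11
```

```text
t 24.00 pos [ 531.3 -161.8  337. ] yaw -2.0 tilt 0.27 q [ 0.6  0.3 -0.5  1.8  0.2  1.   0. ] F [-0.7 -0.9 -3.6] open 51.4
total world [ 11.2 351.7  -7. ] total tool [351.9  -0.8   6.8] turn [ -0.3  -0.  -13.2]
[32.  -0.1  0.6] [-0.  -0.  -1.2]
[32.   0.6  0.6] [-0.  -0.  -1.2]
[32.   1.3  0.6] [-0.  -0.  -1.2]
[31.9  1.9  0.6] [-0.  -0.  -1.2]
[31.9  2.6  0.6] [-0.  -0.  -1.2]
[31.8  3.3  0.6] [-0.  -0.  -1.2]
[31.7  3.9  0.6] [-0.  -0.  -1.2]
[31.7  4.6  0.6] [-0.  -0.  -1.2]
[31.6  5.2  0.6] [-0.  -0.  -1.2]
[31.4  5.9  0.6] [-0.  -0.  -1.2]
[31.3  6.6  0.6] [-0.  -0.  -1.2]
```

Emit:
step_arm:
  motion:
    - [[20, 1, 0, 0, 0, -1, 0], [32, 2, 0, 0, 0, -1, 0], [32, 2, 0, 0, 0, -1, 0], [32, 3, 0, 0, 0, -1, 0], [32, 4, 0, -0.1, 0, -1, 0], [32, 4, 0, -0.1, 0, -1, 0], [32, 5, 0, -0.1, 0, -1, 0], [32, 5, 0, -0.1, 0, -1, 0], [32, 6, 0, -0.1, 0, -1, 0], [32, 6, 0, -0.1, 0, -1, 0], [22, 5, 0, -0.1, 0, -1, 0], [0, 0, 0, 0, 0, 0, 0]]

```text
time_s: 25.5
ee_pos: [542.6, 198.5, 322.0]
tcp_rot: [-0.013, 0.638, 0.77, -0.003]
ft_force: [0.7, -0.1, -3.2]
opening: 51.0
```

```bash
python3 go.py 542.5 189.9 280 11.2 2
```

```text
t 25.50 pos [542.6 198.5 322. ] yaw 10.8 tilt 1.50 q [ 0.1  0.4 -0.6  1.8  0.2  1.1 -0.5] F [ 0.7 -0.1 -3.2] open 51.0
total world [ -0.1  -8.6 -42. ] total tool [-9.1 -0.8 41.9] turn [-1.2 -0.9 -0.5]
[-4.5 -0.4 20.9] [-0.6 -0.4 -0.2]
[-4.4 -0.7 21. ] [-0.6 -0.4 -0.2]
```

Emit:
step_arm:
  motion:
    - [[-4, 0, 15, -0.7, -0.5, -0.3, 0], [-3, 0, 20, -0.5, -0.4, 0, 0], [0, 0, 15, 0, 0, 0, 0], [0, 0, 0, 0, 0, 0, 0], [0, 0, 0, 0, 0, 0, 0]]

```text
time_s: 26.12
ee_pos: [541.3, 190.1, 267.8]
tcp_rot: [-0.001, 0.636, 0.772, -0.003]
ft_force: [-0.2, 0.1, -2.9]
opening: 51.0
```

```bash
python3 go.py 542.5 189.9 205 11.2 2
```

```text
t 26.12 pos [541.3 190.1 267.8] yaw 11.0 tilt 0.41 q [ 0.1  0.5 -0.6  1.9  0.3  0.9 -0.5] F [-0.2  0.1 -2.9] open 51.0
total world [  1.2  -0.2 -62.8] total tool [-0.2  1.5 62.8] turn [-0.4  0.2 -0.2]
[-0.1  0.8 31.4] [-0.2  0.1 -0.1]
[-0.2  0.7 31.4] [-0.2  0.1 -0.1]
```

Emit:
step_arm:
  motion:
    - [[0, 1, 12, -0.4, 0.2, 0, 0], [0, 0, 15, 0, 0, 0, 0], [0, 0, 12, 0, 0, 0, 0], [0, 0, 0, 0, 0, 0, 0], [0, 0, 0, 0, 0, 0, 0]]

```text
time_s: 26.75
ee_pos: [542.8, 190.4, 226.7]
tcp_rot: [0.0, 0.636, 0.772, 0.001]
ft_force: [0.5, -0.2, -2.7]
opening: 51.0
```

```bash
python3 go.py 542.5 189.9 205 11.2 2
```

```text
t 26.75 pos [542.8 190.4 226.7] yaw 11.0 tilt 0.13 q [ 0.   0.5 -0.6  1.9  0.4  0.9 -0.5] F [ 0.5 -0.2 -2.7] open 51.0
total world [ -0.3  -0.5 -21.7] total tool [-0.5 -0.5 21.7] turn [ 0.1 -0.1 -0.2]
[-0.2 -0.2 10.8] [ 0.1 -0.  -0.1]
[-0.2 -0.2 10.8] [ 0.1 -0.  -0.1]
```

Emit:
step_arm:
  motion:
    - [[0, 0, 9, 0, 0, 0, 0], [0, 0, 8, 0, 0, 0, 0], [0, 0, 3, 0, 0, 0, 0], [0, 0, 3, 0, 0, 0, 0], [0, 0, 2, 0, 0, 0, 0]]

```text
time_s: 27.38
ee_pos: [543.5, 191.3, 204.8]
tcp_rot: [0.001, 0.636, 0.772, 0.0]
ft_force: [-5.8, -3.0, 14.4]
opening: 51.4
```

Emit:
step_arm:
  motion:
    - [[0, 0, 0, 0, 0, 0, 1], [0, 0, 0, 0, 0, 0, 1], [0, 0, 0, 0, 0, 0, 1], [0, 0, 0, 0, 0, 0, 1], [0, 0, -15, 0, 0, 0, 1], [0, 0, -35, 0, 0, 0, 1], [0, 0, -40, 0, 0, 0, 1], [0, 0, -30, 0, 0, 0, 1], [0, 0, 0, 0, 0, 0, 1]]

```text
time_s: 28.5
ee_pos: [543.9, 192.6, 333.4]
tcp_rot: [0.003, 0.636, 0.772, 0.003]
ft_force: [-0.6, -0.1, -0.5]
opening: 85.1
```

```bash
python3 go.py 537.5 -93 330 -4 11
```

```text
t 28.50 pos [543.9 192.6 333.4] yaw 11.1 tilt 0.49 q [ 0.1  0.4 -0.6  1.8  0.3  1.1 -0.5] F [-0.6 -0.1 -0.5] open 85.1
total world [  -6.4 -285.6   -3.4] total tool [-279.   -61.1    3. ] turn [ 0.5 -0.  15.1]
[-25.4  -5.6   0.3] [ 0.  -0.   1.4]
[-25.5  -4.9   0.3] [ 0.  -0.   1.4]
[-25.6  -4.3   0.3] [ 0.  -0.   1.4]
[-25.7  -3.7   0.3] [ 0.  -0.   1.4]
[-25.8  -3.1   0.3] [ 0.  -0.   1.4]
[-25.8  -2.5   0.3] [ 0.  -0.   1.4]
[-25.9  -1.9   0.3] [ 0.  -0.   1.4]
[-25.9  -1.3   0.3] [ 0.  -0.   1.4]
[-26.   -0.6   0.3] [ 0.  -0.   1.4]
[-26.   -0.    0.3] [ 0.  -0.   1.4]
[-26.    0.6   0.3] [ 0.  -0.   1.4]
```

Emit:
step_arm:
  motion:
    - [[-20, -5, 0, 0, 0, 1.4, 1], [-26, -4, 0, 0, 0, 1.4, 1], [-26, -4, 0, 0, 0, 1.4, 1], [-26, -3, 0, 0, 0, 1.4, 1], [-26, -3, 0, 0, 0, 1.4, 1], [-26, -2, 0, 0, 0, 1.4, 1], [-26, -1, 0, 0, 0, 1.4, 1], [-26, -1, 0, 0, 0, 1.4, 1], [-26, 0, 0, 0, 0, 1.4, 1], [-25, 1, 0, 0, 0, 1.2, 1], [-18, 1, 0, 0, 0, 1, 1], [0, 0, 0, 0, 0, 0, 1]]

```text
time_s: 30.0
ee_pos: [530.2, -106.8, 321.7]
tcp_rot: [-0.004, 0.74, 0.672, -0.009]
ft_force: [-0.1, 0.4, 0.7]
opening: 85.5
```

```bash
python3 chk.py 5
python3 go.py 537.5 -93 230 -4 2
```

```text
top red [543.6 191. ] [51.9 46.9] ang 10.8 caddy xy 1.3 -34.1 z 68.1
top blue [530.3 258.1] [51.7 47. ] ang 11.5 caddy xy 1.3 34.3 z 68.0
top white [517.2 329. ] [50.7 46.9] ang 10.9 caddy xy 2.2 106.4 z 68.3
scene red [547.7 188.4] [54.5 51.8] ang 13.0 caddy xy 4.8 -37.4 z 67.9
scene blue [535.1 256.2] [53.5 51.6] ang 13.2 caddy xy 5.6 31.5 z 68.1
scene white [520.2 325.9] [54.9 50.2] ang 10.8 caddy xy 4.6 102.7 z 68.0
t 30.10 pos [ 530.6 -104.5  321.9] yaw -5.3 tilt 1.09 q [ 0.5  0.3 -0.5  1.9  0.2  1.  -0.1] F [-0.   0.8 -0.8] open 85.5
total world [  6.9  11.5 -91.9] total tool [12.7  7.5 91.7] turn [-1.   0.4 -1.3]
[ 6.3  3.7 45.9] [-0.5  0.2 -0.6]
[ 6.1  3.4 45.9] [-0.5  0.2 -0.6]
```

View pics/scene5.png

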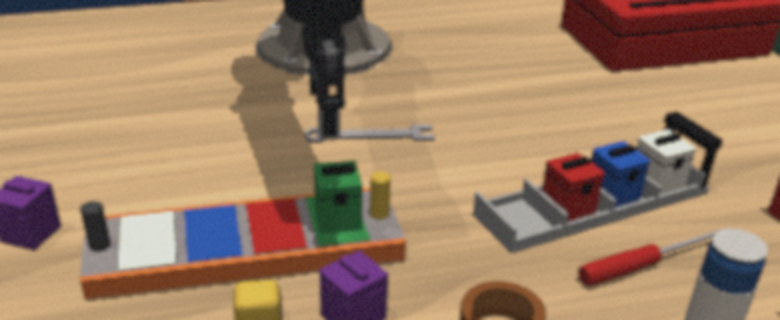

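Red (575,190 in the crop) now stands in the third pocket from the handle, with only green left on the rack. Next is green.

Emit:
step_arm:
  motion:
    - [[6, 4, 5, -0.6, 0.2, -0.7, 1], [4, 3, 20, -0.4, 0.2, -0.6, 1], [0, 0, 25, 0, 0, 0, 1], [0, 0, 12, 0, 0, 0, 1], [0, 0, 0, 0, 0, 0, 1], [0, 0, 0, 0, 0, 0, 1]]

```text
time_s: 30.85
ee_pos: [540.9, -86.6, 259.1]
tcp_rot: [0.0, 0.726, 0.687, 0.004]
ft_force: [0.2, -0.7, -0.4]
opening: 85.4
```

```bash
python3 go.py 537.5 -93 230 -4 2
```

```text
t 30.85 pos [540.9 -86.6 259.1] yaw -3.2 tilt 0.44 q [ 0.5  0.4 -0.5  1.9  0.2  0.9 -0.2] F [ 0.2 -0.7 -0.4] open 85.4
total world [ -3.4  -6.4 -29.1] total tool [-6.8 -3.2 29. ] turn [ 0.3 -0.3  0.8]
[-3.4 -1.6 14.5] [ 0.2 -0.1  0.4]
[-3.4 -1.6 14.5] [ 0.2 -0.1  0.4]
```

Emit:
step_arm:
  motion:
    - [[-5, -3, 5, 0.3, -0.3, 0.6, 1], [0, 0, 12, 0, 0, 0, 1], [0, 0, 10, 0, 0, 0, 1], [0, 0, 0, 0, 0, 0, 1], [0, 0, 0, 0, 0, 0, 1]]

```text
time_s: 31.48
ee_pos: [537.9, -92.2, 231.3]
tcp_rot: [0.001, 0.73, 0.683, 0.0]
ft_force: [-0.1, -0.2, -0.2]
opening: 85.5
```

```bash
python3 go.py 537.5 -93 230 -4 2
```

```text
t 31.48 pos [537.9 -92.2 231.3] yaw -3.8 tilt 0.15 q [ 0.5  0.4 -0.5  1.9  0.3  0.8 -0.2] F [-0.1 -0.2 -0.2] open 85.5
total world [-0.4 -0.8 -1.3] total tool [-0.9 -0.4  1.3] turn [0.1 0.1 0.2]
[-0.4 -0.2  0.7] [0.1 0.  0.1]
[-0.4 -0.2  0.7] [0.1 0.  0.1]
```

Emit:
step_arm:
  motion:
    - [[-1, 0, 1, 0, 0, 0, 1], [0, 0, 0, 0, 0, 0, 0], [0, 0, 0, 0, 0, 0, 0], [0, 0, 0, 0, 0, 0, 0], [0, 0, 0, 0, 0, 0, 0], [0, 0, 0, 0, 0, 0, 0], [0, 0, 0, 0, 0, 0, 0]]

```text
time_s: 32.35
ee_pos: [538.3, -93.2, 231.0]
tcp_rot: [0.002, 0.73, 0.683, 0.001]
ft_force: [0.3, -0.0, 0.4]
opening: 51.1
```

Emit:
step_arm:
  motion:
    - [[0, 0, -10, 0, 0, 0, 0], [0, 0, -25, 0, 0, 0, 0], [0, 0, -30, 0, 0, 0, 0], [0, 0, -30, 0, 0, 0, 0], [0, 0, -10, 0, 0, 0, 0], [0, 0, 0, 0, 0, 0, 0]]

```text
time_s: 33.1
ee_pos: [535.6, -92.9, 337.5]
tcp_rot: [-0.001, 0.73, 0.683, -0.002]
ft_force: [-0.1, -0.5, -2.9]
opening: 51.4
```

```bash
python3 go.py 556.1 121.2 330 11.2 10
```

```text
t 33.10 pos [535.6 -92.9 337.5] yaw -3.8 tilt 0.21 q [ 0.5  0.3 -0.5  1.9  0.2  1.  -0.1] F [-0.1 -0.5 -2.9] open 51.4
total world [ 20.5 214.1  -7.5] total tool [215.    6.3   7.3] turn [ -0.2   0.  -15. ]
[21.5  0.6  0.7] [-0.   0.  -1.5]
[21.5  1.2  0.7] [-0.   0.  -1.5]
[21.4  1.7  0.7] [-0.   0.  -1.5]
[21.4  2.3  0.7] [-0.   0.  -1.5]
[21.3  2.9  0.7] [-0.   0.  -1.5]
[21.2  3.4  0.7] [-0.   0.  -1.5]
[21.1  4.   0.7] [-0.   0.  -1.5]
[21.   4.5  0.7] [-0.   0.  -1.5]
[20.9  5.1  0.7] [-0.   0.  -1.5]
[20.8  5.6  0.7] [-0.   0.  -1.5]
```

Emit:
step_arm:
  motion:
    - [[15, 1, 0, 0, 0, -1.5, 0], [21, 2, 0, 0, 0, -1.5, 0], [21, 2, 0, 0, 0, -1.5, 0], [21, 3, 0, 0, 0, -1.5, 0], [21, 3, 0, 0, 0, -1.5, 0], [21, 4, 0, -0.1, 0, -1.5, 0], [21, 4, 0, -0.1, 0, -1.5, 0], [21, 5, 0, -0.1, 0, -1.5, 0], [21, 5, 0, -0.1, 0, -1, 0], [15, 4, 0, -0.1, 0, -1, 0], [0, 0, 0, 0, 0, 0, 0], [0, 0, 0, 0, 0, 0, 0]]

```text
time_s: 34.6
ee_pos: [556.5, 123.8, 333.9]
tcp_rot: [-0.001, 0.633, 0.774, 0.001]
ft_force: [0.8, 0.6, -2.6]
opening: 51.1
```

```bash
python3 go.py 556.1 121.2 280 11.2 2
```

```text
t 34.60 pos [556.5 123.8 333.9] yaw 11.4 tilt 0.21 q [ 0.2  0.4 -0.6  1.8  0.2  1.1 -0.3] F [ 0.8  0.6 -2.6] open 51.1
total world [ -0.4  -2.6 -53.9] total tool [-2.7 -0.9 53.9] turn [-0.  -0.2  0.2]
[-1.4 -0.4 27. ] [-0.  -0.1  0.1]
[-1.3 -0.4 27. ] [-0.  -0.1  0.1]
```

Emit:
step_arm:
  motion:
    - [[-2, 0, 15, 0, -0.2, 0, 0], [-1, 0, 25, 0, 0, 0, 0], [0, 0, 25, 0, 0, 0, 0], [0, 0, 0, 0, 0, 0, 0], [0, 0, 0, 0, 0, 0, 0]]

```text
time_s: 35.22
ee_pos: [557.4, 115.2, 264.6]
tcp_rot: [0.001, 0.636, 0.772, -0.002]
ft_force: [0.4, 0.4, -3.4]
opening: 51.2
```

```bash
python3 go.py 556.1 121.2 205 11.2 2
```

```text
t 35.23 pos [557.4 115.2 264.6] yaw 11.0 tilt 0.26 q [ 0.2  0.5 -0.6  1.9  0.3  0.9 -0.4] F [ 0.4  0.4 -3.4] open 51.2
total world [ -1.3   6.  -59.6] total tool [ 6.3  0.  59.6] turn [-0.1  0.2 -0.2]
[ 3.2  0.  29.8] [-0.1  0.1 -0.1]
[ 3.1 -0.  29.8] [-0.1  0.1 -0.1]
```

Emit:
step_arm:
  motion:
    - [[4, 0, 10, 0, 0.2, 0, 0], [3, 0, 15, 0, 0, 0, 0], [0, 0, 12, 0, 0, 0, 0], [0, 0, 0, 0, 0, 0, 0], [0, 0, 0, 0, 0, 0, 0]]

```text
time_s: 35.85
ee_pos: [556.6, 122.8, 226.4]
tcp_rot: [0.0, 0.636, 0.772, -0.0]
ft_force: [0.5, -0.7, -2.5]
opening: 51.1
```

```bash
python3 go.py 556.1 121.2 205 11.2 2
```

```text
t 35.85 pos [556.6 122.8 226.4] yaw 11.0 tilt 0.01 q [ 0.1  0.5 -0.6  1.9  0.3  0.8 -0.4] F [ 0.5 -0.7 -2.5] open 51.1
total world [ -0.5  -1.6 -21.4] total tool [-1.4 -0.8 21.4] turn [ 0.   0.  -0.2]
[-0.7 -0.4 10.7] [ 0.   0.  -0.1]
[-0.7 -0.4 10.7] [ 0.   0.  -0.1]
```

Emit:
step_arm:
  motion:
    - [[-1, 0, 9, 0, 0, 0, 0], [-1, 0, 8, 0, 0, 0, 0], [0, 0, 3, 0, 0, 0, 0], [0, 0, 2, 0, 0, 0, 0], [0, 0, 2, 0, 0, 0, 0]]

```text
time_s: 36.48
ee_pos: [557.6, 121.0, 204.9]
tcp_rot: [0.001, 0.637, 0.771, -0.001]
ft_force: [-7.2, -2.4, 18.1]
opening: 51.3
```

Emit:
step_arm:
  motion:
    - [[0, 0, 0, 0, 0, 0, 1], [0, 0, 0, 0, 0, 0, 1], [0, 0, 0, 0, 0, 0, 1], [0, 0, 0, 0, 0, 0, 1], [0, 0, -15, 0, 0, 0, 1], [0, 0, -35, 0, 0, 0, 1], [0, 0, -40, 0, 0, 0, 1], [0, 0, -40, 0, 0, 0, 1], [0, 0, -20, 0, 0, 0, 1], [-20, 0, 0, 0, 0, 0, 1], [-40, 0, 0, 0, 0, 0, 1], [-40, 0, 0, 0, 0, 0, 1]]

```text
time_s: 37.98
ee_pos: [577.1, 27.1, 369.8]
tcp_rot: [0.004, 0.632, 0.775, 0.005]
ft_force: [0.7, -0.2, 0.7]
opening: 85.5
```

Emit:
step_arm:
  motion:
    - [[-40, 0, 0, 0, 0, 0, 1], [-40, 0, 0, 0, 0, 0, 1], [-20, 0, 0, 0, 0, 0, 1], [0, 0, 0, 0, 0, 0, 1], [0, 0, 0, 0, 0, 0, 1], [0, 0, 0, 0, 0, 0, 1]]

```text
time_s: 38.72
ee_pos: [597.1, -72.4, 374.1]
tcp_rot: [0.005, 0.632, 0.775, 0.007]
ft_force: [-0.2, 0.4, 0.9]
opening: 85.2
```

```bash
python3 chk.py 6;python3 go.py 557 0 350 11.2 1
```

```text
top green [557.2 120.4] [51.7 47. ] ang 10.6 caddy xy 1.0 -106.0 z 68.0
top red [543.6 191.2] [52.  46.9] ang 9.8 caddy xy 1.3 -33.9 z 68.1
top blue [529.9 258.1] [52.5 46.9] ang 11.5 caddy xy 0.9 34.4 z 68.1
top white [517.1 328.9] [51.  47.1] ang 10.9 caddy xy 2.1 106.3 z 68.4
scene green [563.4 117.9] [51.3 47.9] ang 10.6 caddy xy 6.5 -109.6 z 67.9
scene red [548.6 189.2] [56.5 50.8] ang 12.4 caddy xy 5.9 -36.8 z 68.0
scene blue [535.  256.3] [54.4 51.1] ang 11.6 caddy xy 5.6 31.6 z 68.0
scene white [520.6 325.5] [55.4 51.2] ang 10.7 caddy xy 4.8 102.3 z 67.9
t 38.83 pos [597.2 -72.3 374.1] yaw 11.6 tilt 0.98 q [ 0.5  0.4 -0.6  1.7  0.2  1.1  0.1] F [ 0.1 -0.7  0.4] open 85.7
total world [-40.2  72.3 -24.1] total tool [ 79.  -25.2  23.6] turn [1.  0.  0.4]
[ 79.  -25.2  23.6] [1.  0.  0.4]
```

View pics/scene6.png

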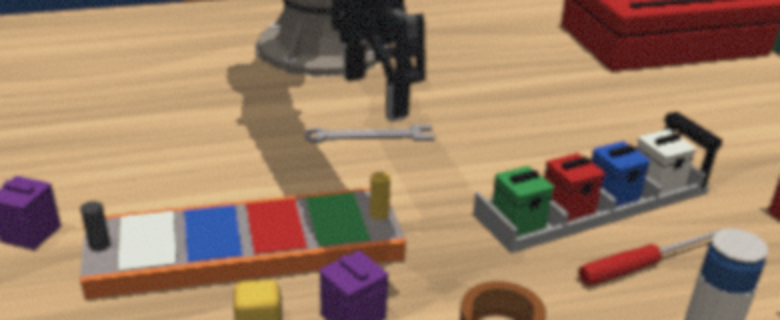

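View pics/top6.png

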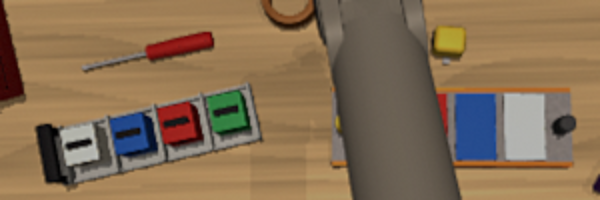

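All four boxes stand in their pockets: white, blue, red, green from the handle. The arm is clear of everything, so I'm handing the job in.

```bash
python3 -c "
from station import *
print(finish_job())"
```

```text
the job is handed in; nothing more can be done
None
```

I loaded the four boxes one at a time, last drop first. From the handle end, the pockets now hold white, blue, red and green. The job was handed in at about 39 s of the 109 s allowed.

- **Fit:** in the last top view, each box's centre is within about 2 mm of its pocket's centre (allowed 15 mm in x, 12 mm in y).
- **Standing flat:** all the lids measure about 68 mm above the table, which is what a box on the pocket floor should give.
- **Let go:** the gripper was open, with no force on it, and clear of everything.
- **Disagreement:** the scene camera put the boxes 2.6 to 5.5 mm further along the caddy's x and 2.5 to 4 mm further from the handle than the top view did. I put this down to that camera's slanted view catching the box sides, plus calibration error. Its readings are still within tolerance.
- **Lowering force:** the wrist force peaked at about 18 N when I set green down, well under the 120 N wrist limit.

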